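Rake the offcuts out of the bar cropper into its drawer

ROBOT

A 6-joint arm with a two-finger parallel gripper is mounted at the origin on a cart in front of the work surface, level with it; the furniture and walls round the work are solid. World frame = base frame: x ahead of the robot, y to its left, z up, the work surface at z = 0. Lengths are in m, angles in rad, forces in N, time in s.
With the tool pointing down it reaches from about 0.275 to 0.85 m from the base axis. Payload 5.2 kg.
Tool frame: the origin (TCP) lies at the very end of the fingers, on their centre line; the grasp point (between the pads) lies 19 mm behind it; z points along the fingers, y is the line along which they close (so a half turn about z gives the same grasp; the last joint's range is limited). The gripper opens to 85 mm and grips with 20 to 120 N. Pads are 22 mm wide; open, the fingers measure 114 mm over their backs; the gripper's body (76 mm by 85 mm) begins 54 mm behind the grasp point. The pads swing forward as they close: fully open they stand 13 mm farther back than shut.
Start: joints at [-1.512, 0.259, 1.535, -0, 1.348, -0.203], TCP at [0.142, -0.531, 0.231] pointing down, gripper open.
Joint ranges: [-3.14, 3.14], [-0.91, 2.08], [0.19, 2.58], [-1.22, 4.36], [0.22, 2.71], [-3.12, 3.12]. Speed limits (rad/s): [2.57, 2.57, 3.14, 3.14, 3.14, 3.14].

INTERFACE

Orientations are given as a 3x3 rotation matrix whose columns are the frame's x, y, z axes.
In Python, from bench import sensors, eyes, ticket gives the robot as it stands.
- The arm moves only by the tool jog_arm, never from a script. Its argument "moves" is a list of rows, each a list of 7 numbers: the shift along the tool's x, y, z in mm, then the turn, a rotation vector about the tool's x, y, z in rad, then the finger opening in mm, from 0 to 85.4. A call has 1 to 20 rows; each row shifts and turns the commanded pose from where the row before left it, along the tool's axes as they then stand; what a row does not reach is not made up. A row lasts 1/12 s, in which the tool goes at most 41.7 mm and 7.16 degrees, less where a joint would pass 70% of its speed; a pose out of reach is approached as far as the arm can. A call is refused whole if a number of a shift passes 41.7 or a number of a turn 0.125, either way. A call with a gripper value outside its range is refused whole. The fingers move at their own pace and stop on an object; "grip_force" is the grip in N (left out, the last holds). Time passes only in rows, so rows that do not move let the fingers close. It gives the time, the measured TCP pose, the force, the opening and the grip force at its end, in the units of the state.
- sensors.get_state(): the state, without advancing time (a new reading comes with each control period).
- eyes.camera(name): name is "side" or "top" or "wrist"; returns a dict with "frame" (384x512x3 uint8, red, green, blue), "intrinsics" (3x3 intrinsics, pixels), "R" (3x3) and "t" (3): a world point X has camera coordinates R X + t; the wrist camera has in their place "mount" (4x4, takes a point from camera to tool coordinates, whose origin is the TCP and whose axes are the flange's). Camera axes: x right, y down, z forward; pixel columns grow to the right and rows downward; lengths in m; the calibration is good to about 2 mm. The wrist camera is an equidistant fisheye: a pixel r from the principal point sees the ray r / f radians off the axis. A picture is of the moment at which its call begins: read the wrist's pose just before it. There is no depth.
- ticket.hand_in(): hands the job in; it is judged then, once.
The state is a dict: "time_s": time; "qpos": joint angles; "qvel": joint speeds; "joint_efforts": joint torques, N m; "position": TCP position; "tool_rot": TCP orientation; "force": force on the tool from outside, world axes, zero at the start; "wrist_torque": the same for the moment, N m; "width": finger opening in m; "finger_force": force on a finger pad.
Only numpy, scipy, OpenCV 4.12 (cv2) and the standard library are available. Lean on these libraries where they do the work, as an engineer would, in place of code of your own. Each camera call takes 0.05 s, during which the arm holds its last target. There are 200 camera calls.

TASK

Clear the five cropped bar ends off the bed of the bench bar cropper: open the offcut drawer under the bed, reach in under the blade guard with the flat scraper from its hanger and sweep every piece over the front edge of the bed into the drawer. Keep the gripper off the pieces (they are sharp), feel for the bed and keep the blade light on it (under about 2 kg of push), do not knock the cropper, and do not disturb the other tools. Then hang the scraper back on its hanger as it was and push the drawer fully home with all the pieces in it.

Things in the scene. Friction and masses are not known exactly. Their poses are not given: they have to be found in the camera images.
- cropper: Grey bench bar cropper, fixed, 210 mm wide over its feet. Origin: centre of its underside on the bench; -x is its front (towards the robot), +y its left looking along +x, z up. A box base 75 mm high carries the bed; side frames y +-72 to 90, x -48 to 70, 250 mm high, carry a beam over the bed. A hand lever stands up at the left back (x 12 to 100, y 116, up to z 425).
- bed_front (a point): Middle of the front edge of the cropper's flat steel bed, on its surface (cropper x -100, z 75); axes as the cropper. The bed runs 134 mm back to the lower blade, a step 22 mm high, and lies between two straight fences 18 mm high, 118 mm apart inside.
- guard_edge (a point): Middle of the lower edge of the flat guard plate on the front of the beam, front face (cropper x -49, z 168): 51 mm behind the bed's front edge, 93 mm above the bed. The plate is upright, 74 mm high, as wide as the bed. Behind it, under the beam, it is open to 79 mm behind the plate, where the upper blade hangs down to 41 mm above the bed.
- drawer (a joint): Offcut drawer in the base under the bed, slides straight out to the cropper's front (-x); value 0 = fully home, 0.095 m = fully out at its stop; dry friction about 1.5 N, stays where it is left. To catch what falls off the bed it should be out by 75 mm or more.
- drawer_handle (a point): Middle of the drawer's bow handle, moves with it: a round bar 8 mm thick, 74 mm long along the cropper's y, 50 mm above the bench, 40 mm clear of the front panel. Can be pinched from above, one finger before and one behind the bar.
- drawer_in (a point): Middle of the drawer's inner floor, moves with it; axes as the cropper. Sheet steel, open at the top; inside 127 mm (x) by 128 mm (y), walls 48 mm above this floor, front panel 6 mm thick. Its rim is 11 mm or more below the bed surface.
- hanger: Dark steel stand, fixed. Origin on the bench, under the hanging scraper; z up, -x its open front. Base plate 100 x 110 x 8 mm, a post 60 mm wide at the back (x 41 to 55) and two level tines, upper face z 180, that point to -x from the post to x -35, 24 mm apart inside (y +-12), with small upturned ends (to z 186, x -35 to -29).
- scraper: Flat scraper, 0.28 kg. Origin: under the middle of its collar; z up the handle, y along the blade. Wooden handle 24 (x) x 22 (y) mm, z 6 to 94; collar 40 mm across, z 0 to 6; tube below, 12 to 18 mm thick, to z -50, out of it a rod with a blade 100 mm (y) x 3.5 mm, 50 mm high. Telescopic, clamped at any length: blade edge at z -125 to -160, not told. Hangs upright by the collar on the tines.
- crop_hex_1: Cropped end of steel hexagon bar, 22 mm across flats, 12 mm thick, lying flat on the bed; origin: centre of its underside.
- crop_hex_2: Cropped end of steel hexagon bar, 22 mm across flats, 12 mm thick, lying flat on the bed; origin: centre of its underside.
- crop_hex_3: Cropped end of steel hexagon bar, 22 mm across flats, 12 mm thick, lying flat on the bed; origin: centre of its underside.
- crop_flat_1: Cropped end of steel flat bar, 20 x 30 x 5 mm, lying flat on the bed; origin: centre of its underside.
- crop_flat_2: Cropped end of steel flat bar, 20 x 30 x 5 mm, lying flat on the bed; origin: centre of its underside.
- tape_measure: Tape measure, 35 x 72 x 64 mm, bystander; origin: centre of its underside.
- spanner_11: Combination spanner 150 mm long, lying flat, bystander; origin: centre of its underside.
- bearing: Ball bearing, 47 mm across, 14 mm thick, bystander; origin: centre of its underside.

How it is judged:
By the outcome, as a careful person would: the job done as asked, in the order asked, and still so for the second after the job is handed in, with the robot touching nothing.
It also fails if it takes over 72 s, if anything falls off the work surface, if the arm or the gripper's body presses on something with over 40 N, if the wrist force passes 120 N, or if a joint passes its speed limit or range.

## Working session

There is one attempt and no reset: what is moved stays moved. The work goes in short steps, Python scripts to look and compute and a tool call to move; the robot and the scene stay as the last step left them, time stands still between calls to the robot, and variables do not carry over. Pictures are saved under pics/ and viewed, at most 10 in all, crops included, and the job is handed in when it is done.

Besides the shell and the picture viewer there is one more tool, called as a command line: name --pt "numbers of a row" for each row, then --argument value for the rest. jog_arm: Moves the arm, as the interface text tells. Its arguments: {"type":"object","properties":{"moves":{"type":"array","items":{"type":"array","items":{"type":"number"}}},"grip_force":{"type":"number"}},"required":["moves"]}

```bash
mkdir -p pics; ls; python3 - <<'E'
from bench import sensors, eyes
import cv2,pickle,numpy as np
np.set_printoptions(precision=4,suppress=True)
s=sensors.get_state();print(s)
d={}
for n in("side","top","wrist"):
    c=eyes.camera(n);d[n]=c;cv2.imwrite(f"pics/{n}0.png",c["frame"][:,:,::-1])
    print(n,{k:v for k,v in c.items() if k!="frame"})
pickle.dump((s,d),open("c0.pkl","wb"))
E
```

```text
pics
{'time_s': 0.0, 'qpos': array([-1.5118,  0.2594,  1.5361,  0.    ,  1.348 , -0.2028]), 'qvel': array([-0.0003, -0.0005, -0.0005, -0.    , -0.    ,  0.0012]), 'joint_efforts': array([ -0.001 , -44.6044, -29.0571,  -0.0005,   0.0115,  -0.    ]), 'position': array([ 0.1423, -0.5307,  0.2305]), 'tool_rot': array([[ 0.9659,  0.2588, -0.0001],
       [ 0.2588, -0.9659,  0.0019],
       [ 0.0004, -0.0019, -1.    ]]), 'force': array([ 0.8046, -0.1459, -0.3198]), 'wrist_torque': array([0.0029, 0.0165, 0.021 ]), 'finger_force': 0.0, 'width': 0.08516217535218569}
side {'intrinsics': array([[475.7258,   0.    , 257.9992],
       [  0.    , 475.7258, 190.4627],
       [  0.    ,   0.    ,   1.    ]]), 'R': array([[ 0.9492, -0.3141, -0.0188],
       [-0.2235, -0.6308, -0.7431],
       [ 0.2215,  0.7095, -0.669 ]]), 't': array([-0.5314,  0.1808,  1.3946])}
top {'intrinsics': array([[432.2697,   0.    , 262.1152],
       [  0.    , 432.2697, 189.8319],
       [  0.    ,   0.    ,   1.    ]]), 'R': array([[ 0.0003, -1.    ,  0.0066],
       [-0.9879, -0.0013, -0.155 ],
       [ 0.155 , -0.0065, -0.9879]]), 't': array([-0.088 ,  0.5502,  1.1889])}
wrist {'intrinsics': array([[297.3186,   0.    , 254.959 ],
       [  0.    , 297.3186, 191.1685],
       [  0.    ,   0.    ,   1.    ]]), 'mount': array([[ 0.0005, -0.9531, -0.3025,  0.0777],
       [ 1.    ,  0.0003,  0.001 , -0.0003],
       [-0.0009, -0.3025,  0.9531, -0.1415],
       [ 0.    ,  0.    ,  0.    ,  1.    ]])}
```

View pics/top0.png

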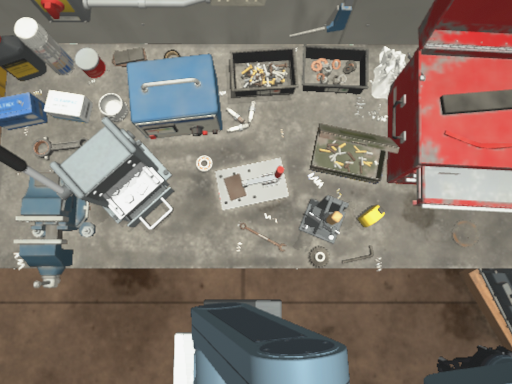

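View pics/side0.png

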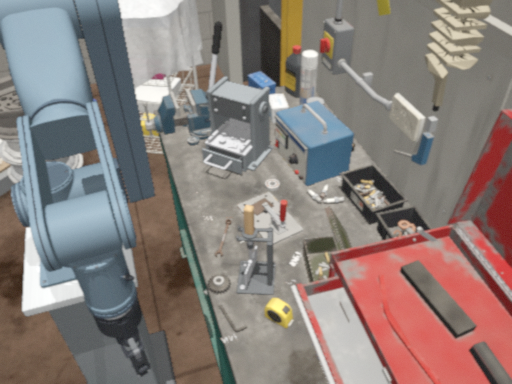

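Top view: the cropper is at about (115,180), with its front and drawer handle towards the lower right at (155,212). The hanger and scraper are at (322,215), the spanner at (262,235), the tape at (372,215) and the bearing at (204,163). Next I'll enlarge the cropper and hanger.

```bash
python3 - <<'E'
import cv2,numpy as np
t=cv2.imread("pics/top0.png");s=cv2.imread("pics/side0.png")
a=cv2.resize(t[120:240,50:180],None,fx=3.8,fy=3.8,interpolation=2)   #494x456
b=cv2.resize(t[185:260,290:350],None,fx=5,fy=5,interpolation=2)  #300x375
im=np.zeros((460,800,3),np.uint8);im[:a.shape[0],:a.shape[1]]=a;im[:375,500:800]=b
cv2.imwrite("pics/z1.png",im)
a=cv2.resize(s[75:180,195:285],None,fx=4.4,fy=4.4,interpolation=2)
b=cv2.resize(s[195:300,215:295],None,fx=4.4,fy=4.4,interpolation=2)
im=np.zeros((462,760,3),np.uint8);im[:a.shape[0],:a.shape[1]]=a;im[:b.shape[0],400:400+b.shape[1]]=b
cv2.imwrite("pics/z2.png",im)
E
```

```text
(no output)
```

View pics/z1.png

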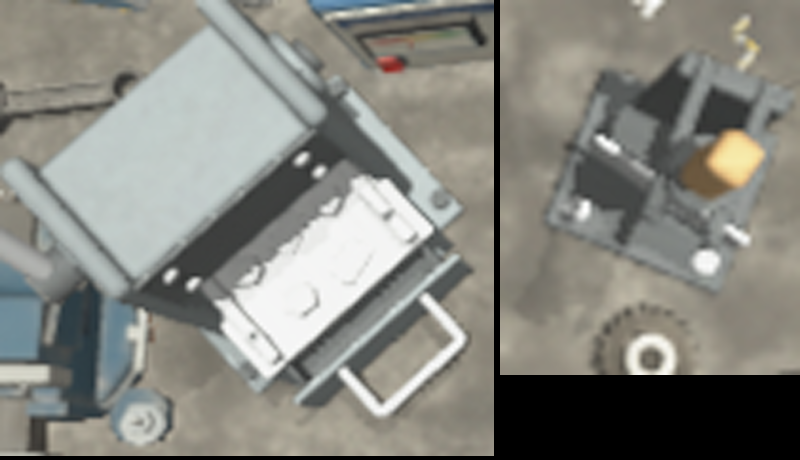

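View pics/z2.png

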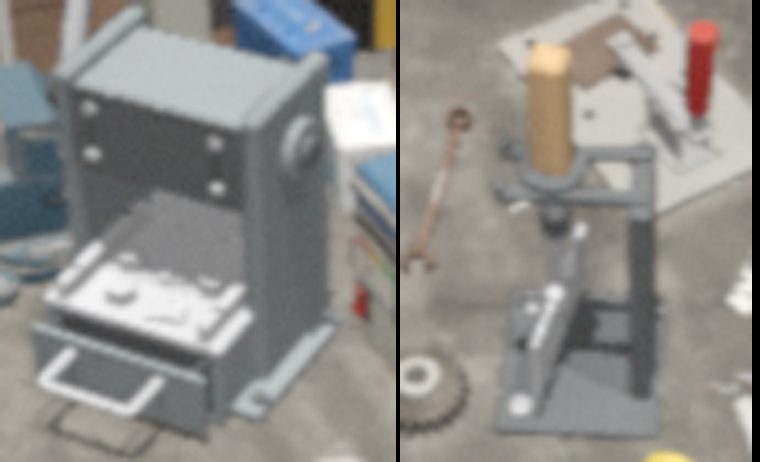

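The zoomed top view shows the handle bar ends at (382,412) and (465,338), and fence front ends at about (278,378) and (435,228). It also shows the hanger plate corners at (550,222) and (718,290), and the scraper handle top at (735,160). The drawer already looks slightly open. I'll fit the poses from both cameras.

```bash
cat > h.py <<'E'
import numpy as np,pickle,cv2
from scipy.optimize import least_squares
np.set_printoptions(precision=4,suppress=True)
def Rz(a):return np.array([[np.cos(a),-np.sin(a),0],[np.sin(a),np.cos(a),0],[0,0,1]])
def proj(c,X):
    p=np.atleast_2d(X)@c["R"].T+c["t"];K=c["intrinsics"];q=p@K.T;return q[:,:2]/q[:,2:]
def wproj(c,s,X):
    M=c["mount"];p=(np.atleast_2d(X)-s["position"])@s["tool_rot"]
    p=(p-M[:3,3])@M[:3,:3];r=np.linalg.norm(p[:,:2],axis=1);th=np.arctan2(r,p[:,2])
    K=c["intrinsics"];return p[:,:2]/r[:,None]*th[:,None]*K[0,0]+K[:2,2]
def wray(c,s,uv):
    K=c["intrinsics"];d=(np.atleast_2d(uv)-K[:2,2])/K[0,0];th=np.linalg.norm(d,axis=1)
    v=np.c_[d/th[:,None]*np.sin(th)[:,None],np.cos(th)];M=c["mount"]
    return s["position"]+s["tool_rot"]@M[:3,3],v@M[:3,:3].T@s["tool_rot"].T
E
python3 - <<'E'
from h import *
s,d=pickle.load(open("c0.pkl","rb"))
T=lambda u,v:(50+u/3.8,120+v/3.8)
S=lambda u,v:(195+u/4.4,75+v/4.4)
# cropper: (camera, pixel, local pt, uses drawer)
P=[("top",T(382,408),(-144,36,50),1),("top",T(463,338),(-144,-36,50),1),
("side",S(42,381),(-144,36,50),1),("side",S(132,412),(-144,-36,50),1),
("top",T(118,298),(-48,81,250),0),("top",T(320,122),(-48,-81,250),0),
("side",S(62,77),(-48,81,250),0),("side",S(255,127),(-48,-81,250),0),
("top",T(22,165),(70,81,250),0),("side",S(135,12),(70,81,250),0),("side",S(320,60),(70,-81,250),0)]
def f(p,full=0):
    r=[]
    for n,uv,X,dr in P:
        X=np.array(X)/1e3-np.array([p[3]*dr,0,0]);r.append(proj(d[n],Rz(p[2])@X+[p[0],p[1],0])[0]-uv)
    r=np.array(r);return r if full else r.ravel()
o=least_squares(f,[.55,.37,.73,.02],loss="soft_l1");print(o.x);print(f(o.x,1).round(1))
T2=lambda u,v:(290+(u-500)/5,185+v/5)
S2=lambda u,v:(215+(u-400)/4.4,195+v/4.4)
Q=[("top",T2(550,222),(-50,55,8)),("top",T2(718,290),(-50,-55,8)),("top",T2(735,160),(0,0,274)),("side",S2(549,62),(0,0,274)),
("side",S2(505,193),(-32,-15,184)),("side",S2(510,148),(-32,15,184)),("side",S2(500,432),(-50,-55,4)),("side",S2(652,434),(50,-55,4))]
def g(p,full=0):
    r=np.array([proj(d[n],Rz(p[2])@(np.array(X)/1e3)+[p[0],p[1],0])[0]-uv for n,uv,X in Q]);return r if full else r.ravel()
o=least_squares(g,[.45,-.17,-.37],loss="soft_l1");print(o.x);print(g(o.x,1).round(1))
E
```

```text
[0.5881 0.3059 0.7543 0.0184]
[[ 1.1 -0.9]
 [-0.8  0. ]
 [ 0.7  0.8]
 [-1.7 -0.1]
 [ 3.3 -0.4]
 [ 2.5  0.1]
 [-1.9 -0.5]
 [-3.  -0.1]
 [-3.2 -1.2]
 [ 0.1 -1.4]
 [-0.6 -1.7]]
[ 0.462  -0.2608 -0.3318]
[[-1.6  2.6]
 [ 1.   1.5]
 [ 1.3 -4.7]
 [ 2.4 -2.4]
 [ 0.3 -1.8]
 [-0.3 -0.4]
 [-2.8  0.8]
 [ 0.1  0.3]]
```

```bash
cat >> h.py <<'E'
from scipy.spatial.transform import Rotation as Ro
def Rdown(a):  # tool x at world heading a, pointing down
    return np.array([[np.cos(a),np.sin(a),0],[np.sin(a),-np.cos(a),0],[0,0,-1.]])
def plan(p,R,tp,TR,w,n=None):
    """numbers for rows from pose p,R to tp,TR"""
    p=np.array(p);tp=np.array(tp);dr=Ro.from_matrix(R.T@TR).as_rotvec()
    m=int(np.ceil(max(np.linalg.norm(tp-p)/.0415,np.linalg.norm(dr)/.1245)));n=max(n or m,m)
    q=dr/n;out=[];P=p.copy();C=R.copy()
    for i in range(n):
        g=p+(tp-p)*(i+1)/n;t=np.round(C.T@(g-P)*1e3,1);qq=np.round(q,4)
        P=P+C@t/1e3;C=C@Ro.from_rotvec(qq).as_matrix()
        out.append([*t.tolist(),*qq.tolist(),w])
    print(str(out).replace(" ","").replace("0.0,","0,").replace("-0,","0,"));return P,C
E
python3 - <<'E'
from h import *
from bench import sensors
s=sensors.get_state()
plan(s["position"],s["tool_rot"],[.47,.195,.17],Rdown(.7543+np.pi/2),85,20)
E
```

```text
[[25.2,-30.8,3.1,0,-0.0001,-0.1032,85],[28.3,-28.1,3.1,0,-0.0001,-0.1032,85],[31.0,-25.0,3.0,0,-0.0001,-0.1032,85],[33.4,-21.6,3.1,0,-0.0001,-0.1032,85],[35.4,-18.1,3.1,0,-0.0001,-0.1032,85],[37.2,-14.4,3.1,0,-0.0001,-0.1032,85],[38.4,-10.4,3.0,0,-0.0001,-0.1032,85],[39.3,-6.5,3.1,0,-0.0001,-0.1032,85],[39.7,-2.3,3.0,0,-0.0001,-0.1032,85],[39.8,1.7,3.1,0,-0.0001,-0.1032,85],[39.4,5.8,3.0,0,-0.0001,-0.1032,85],[38.6,9.9,3.1,0,-0.0001,-0.1032,85],[37.3,13.8,3.0,0,-0.0001,-0.1032,85],[35.8,17.6,3.0,0,-0.0001,-0.1032,85],[33.7,21.1,3.1,0,-0.0001,-0.1032,85],[31.4,24.5,3.0,0,-0.0001,-0.1032,85],[28.7,27.6,3.0,0,-0.0001,-0.1032,85],[25.7,30.4,3.1,0,-0.0001,-0.1032,85],[22.4,32.9,3.0,0,-0.0001,-0.1032,85],[18.9,35.1,3.0,0,-0.0001,-0.1032,85]]
```

jog_arm --pt "25.2 -30.8 3 0 0 -0.1032 85" --pt "28.3 -28.1 3 0 0 -0.1032 85" --pt "31.0 -25.0 3 0 0 -0.1032 85" --pt "33.4 -21.6 3 0 0 -0.1032 85" --pt "35.4 -18.1 3 0 0 -0.1032 60" --pt "37.2 -14.4 3 0 0 -0.1032 34" --pt "38.4 -10.4 3 0 0 -0.1032 34" --pt "39.3 -6.5 3 0 0 -0.1032 34" --pt "39.7 -2.3 3 0 0 -0.1032 34" --pt "39.8 1.7 3 0 0 -0.1032 34" --pt "39.4 5.8 3 0 0 -0.1032 34" --pt "38.6 9.9 3 0 0 -0.1032 34" --pt "37.3 13.8 3 0 0 -0.1032 34" --pt "35.8 17.6 3 0 0 -0.1032 34" --pt "33.7 21.1 3 0 0 -0.1032 34" --pt "31.4 24.5 3 0 0 -0.1032 34" --pt "28.7 27.6 3 0 0 -0.1032 34" --pt "25.7 30.4 3 0 0 -0.1032 34" --pt "22.4 32.9 3 0 0 -0.1032 34" --pt "18.9 35.1 3 0 0 -0.1032 34"

```text
time_s: 1.82
position: [0.4702, 0.1968, 0.1709]
tool_rot: [[-0.689, 0.724, -0.0], [0.724, 0.689, -0.0], [0.0, -0.0, -1.0]]
force: [0.5, -1.3, 0.2]
width: 0.0343
finger_force: 0.0
```

```bash
python3 - <<'E'
from h import *
from bench import sensors,eyes
s=sensors.get_state();c=eyes.camera("wrist");pickle.dump((s,c),open("c1.pkl","wb"))
print(s["time_s"],s["position"],s["tool_rot"],s["qpos"],s["force"],s["width"])
cv2.imwrite("pics/w1.png",cv2.resize(c["frame"][:,:,::-1],None,fx=1.5,fy=1.5,interpolation=2))
E
```

```text
1.8167 [0.4702 0.1968 0.1709] [[-0.6894  0.7244 -0.0003]
 [ 0.7244  0.6894 -0.0002]
 [ 0.0001 -0.0003 -1.    ]] [ 0.1773  0.2374  1.719  -0.0001  1.1855 -0.5833] [ 0.5141 -1.2561  0.1687] 0.03426553224360446
```

View pics/w1.png

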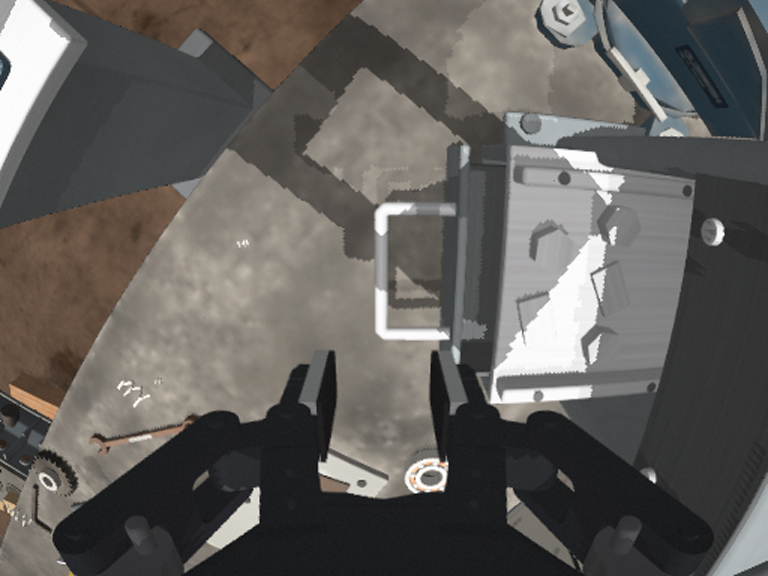

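The wrist view shows all five pieces in front of the guard. The hexes are at (550,240), (620,225) and (600,345), and the flats at (535,312) and (610,288). The handle bar runs (381,209) to (382,334), the bed front edge (510,150) to (495,403), and the guard's lower edge is at x≈690.

```bash
python3 - <<'E'
from h import *
s,c=pickle.load(open("c1.pkl","rb"))
def onz(uv,z):
    o,v=wray(c,s,np.array(uv)/1.5);return o+v*((z-o[2])/v[:,2])[:,None]
C=np.array([.5881,.3059,0]);a=.7543
def show(n,uv,z):
    X=onz(uv,z);print(n,"world",X[:,:2].round(4).tolist(),"local mm",((X-C)@Rz(a))[:,:2].round(3).__mul__(1000).tolist())
show("bar",[(381,209),(381,270),(382,334)],.05)
show("bed edge z75",[(509,165),(503,250),(497,380)],.075)
show("fence inner base",[(560,190),(650,198),(560,378),(630,370)],.078)
show("fence top",[(516,170),(690,182),(500,385),(655,372)],.093)
show("guard",[(693,190),(688,290),(672,370)],.168)
show("pieces top hex",[(548,240),(620,225),(600,345)],.087)
show("flats",[(535,312),(610,288)],.08)
show("panel top",[(458,148),(456,300)],.06)
show("bearing",[(430,478)],.014)
show("feet",[(505,112),(530,123)],.008)
E
```

```text
bar world [[0.4407, 0.227], [0.4665, 0.1999], [0.4963, 0.1695]] local mm [[-161.0, 43.0], [-161.0, 6.0], [-160.0, -37.0]]
bed edge z75 world [[0.471, 0.2956], [0.503, 0.2606], [0.5629, 0.2036]] local mm [[-92.0, 73.0], [-93.0, 25.0], [-88.0, -57.0]]
fence inner base world [[0.5007, 0.3074], [0.5455, 0.3492], [0.5923, 0.233], [0.6289, 0.2712]] local mm [[-63.0, 61.0], [-1.0, 61.0], [-47.0, -56.0], [6.0, -53.0]]
fence top world [[0.4712, 0.2933], [0.5502, 0.3717], [0.5558, 0.2064], [0.6327, 0.2823]] local mm [[-94.0, 71.0], [17.0, 74.0], [-92.0, -50.0], [16.0, -48.0]]
guard world [[0.5081, 0.3305], [0.5395, 0.3047], [0.5657, 0.2792]] local mm [[-41.0, 73.0], [-36.0, 32.0], [-35.0, -4.0]]
pieces top hex world [[0.5129, 0.282], [0.5382, 0.3201], [0.588, 0.2656]] local mm [[-71.0, 34.0], [-27.0, 45.0], [-28.0, -29.0]]
flats world [[0.5428, 0.2496], [0.5675, 0.2934]] local mm [[-72.0, -10.0], [-24.0, 5.0]]
panel top world [[0.4467, 0.2836], [0.5104, 0.2196]] local mm [[-118.0, 81.0], [-116.0, -10.0]]
bearing world [[0.6348, 0.0852]] local mm [[-117.0, -193.0]]
feet world [[0.4579, 0.3317], [0.4757, 0.3397]] local mm [[-77.0, 108.0], [-59.0, 102.0]]
```

```bash
cat >> h.py <<'E'
_a=.7543;A=.778
_C=np.array([.5881,.3059,0])
BF=_C+Rz(_a)@[-.0915,.003,0]
CR=BF+Rz(A)@[.1,0,0]
def W(x,y,z):return CR+Rz(A)@np.array([x,y,z])   # cropper local (m) -> world
def Lc(X):return Rz(A).T@(np.asarray(X)-CR)
E
python3 - <<'E'
from h import *
from bench import sensors
s=sensors.get_state();H=_C=None
import h
hm=h._C+Rz(h._a)@[-.1607,.003,0];print("C",CR,"handle",hm,Lc(hm))
hm[2]=.034
plan(s["position"],s["tool_rot"],hm,Rdown(A+np.pi/2),34,6)
E
```

```text
C [0.5906 0.3156 0.    ] handle [0.4689 0.198  0.    ] [-0.1692  0.0016  0.    ]
[[-0.1,-1.1,22.7,0.0008,-0.0003,-0.0016,34],[-0.1,-1.1,22.8,0.0008,-0.0003,-0.0016,34],[-0.1,-1.0,22.7,0.0008,-0.0003,-0.0016,34],[0,-1.0,22.7,0.0008,-0.0003,-0.0016,34],[-0.1,-1.1,22.8,0.0008,-0.0003,-0.0016,34],[-0.1,-0.9,22.7,0.0008,-0.0003,-0.0016,34]]
```

jog_arm --pt "0 -1 22.7 0 0 -0.0016 34" --pt "0 -1 22.7 0 0 -0.0016 34" --pt "0 -1 22.7 0 0 -0.0016 34" --pt "0 -1 22.7 0 0 -0.0016 34" --pt "0 -1 22.7 0 0 -0.0016 34" --pt "0 -1 22.7 0 0 -0.0016 34" --pt "0 0 0 0 0 0 34"

```text
time_s: 2.45
position: [0.4621, 0.1895, 0.0312]
tool_rot: [[-0.692, 0.722, -0.008], [0.722, 0.692, -0.001], [0.005, -0.007, -1.0]]
force: [-0.9, -0.8, 0.7]
width: 0.0341
finger_force: 0.0
```

jog_arm --pt "0 0 0 0 0 0 4" --pt "0 0 0 0 0 0 4" --pt "0 0 0 0 0 0 4" --pt "0 0 0 0 0 0 4" --pt "0 0 0 0 0 0 4" --grip_force 30

```text
time_s: 2.87
position: [0.4668, 0.1907, 0.0363]
tool_rot: [[-0.692, 0.722, 0.003], [0.722, 0.692, 0.001], [-0.002, 0.002, -1.0]]
force: [0.3, 1.2, 0.8]
width: 0.0066
finger_force: 29.6
```

jog_arm --pt "0 -4 0 0 0 0 4" --pt "0 -8 0 0 0 0 4" --pt "0 -10 0 0 0 0 4" --pt "0 -10 0 0 0 0 4" --pt "0 -10 0 0 0 0 4" --pt "0 -10 0 0 0 0 4" --pt "0 -8 0 0 0 0 4" --pt "0 -4 0 0 0 0 4" --pt "0 -1 0 0 0 0 4"

```text
time_s: 3.62
position: [0.4185, 0.1448, 0.0362]
tool_rot: [[-0.692, 0.722, 0.002], [0.722, 0.692, 0.0], [-0.001, 0.001, -1.0]]
force: [0.5, 2.2, 6.9]
width: 0.0067
finger_force: 30.3
```

jog_arm --pt "0 -2 0 0 0 0 4" --pt "0 -2 0 0 0 0 4" --pt "0 -2 0 0 0 0 4"

```text
time_s: 3.87
position: [0.4162, 0.1425, 0.0363]
tool_rot: [[-0.691, 0.723, 0.005], [0.723, 0.691, 0.003], [-0.001, 0.006, -1.0]]
force: [7.4, 18.5, -2.8]
width: 0.0067
finger_force: 29.7
```

jog_arm --pt "0 6 0 0 0 0 34" --pt "0 0 0 0 0 0 34" --pt "0 0 0 0 0 0 34" --pt "0 0 -20 0 0 0 34" --pt "0 0 -40 0 0 0 50" --pt "0 0 -40 0 0 0 85" --pt "0 0 0 0 0 0 85"

```text
time_s: 4.45
position: [0.4225, 0.1454, 0.1414]
tool_rot: [[-0.692, 0.721, 0.011], [0.721, 0.693, 0.0], [-0.007, 0.008, -1.0]]
force: [0.7, -0.0, -0.1]
width: 0.0692
finger_force: 0.0
```

```bash
python3 - <<'E'
from h import *
from bench import sensors
s=sensors.get_state();print(s["position"],s["time_s"],Lc([.4162,.1425,0]))
HG=np.array([.462,-.2608,0]);a=-.3318
t=HG+Rz(a)@[-.03,0,.36]
plan(s["position"],s["tool_rot"],t,Rdown(a),85,20+2)
E
```

```text
[0.4225 0.1454 0.1414] 4.45 [-0.2457 -0.0009  0.    ]
[[-13.4,-12.0,-9.9,0.0005,-0.0004,0.1213,85],[-14.8,-10.4,-10,0.0005,-0.0004,0.1213,85],[-15.9,-8.4,-9.9,0.0005,-0.0004,0.1213,85],[-16.9,-6.5,-9.9,0.0005,-0.0004,0.1213,85],[-17.5,-4.4,-9.9,0.0005,-0.0004,0.1213,85],[-17.9,-2.3,-9.9,0.0005,-0.0004,0.1213,85],[-18.1,-0.1,-9.8,0.0005,-0.0004,0.1213,85],[-17.9,2.1,-9.9,0.0005,-0.0004,0.1213,85],[-17.5,4.3,-9.9,0.0005,-0.0004,0.1213,85],[-17.0,6.3,-9.8,0.0005,-0.0004,0.1213,85],[-16.0,8.4,-9.9,0.0005,-0.0004,0.1213,85],[-14.9,10.2,-9.8,0.0005,-0.0004,0.1213,85],[-13.6,11.9,-9.9,0.0005,-0.0004,0.1213,85],[-12.0,13.5,-9.9,0.0005,-0.0004,0.1213,85],[-10.3,14.8,-9.8,0.0005,-0.0004,0.1213,85],[-8.4,16.0,-9.9,0.0005,-0.0004,0.1213,85],[-6.5,16.9,-9.8,0.0005,-0.0004,0.1213,85],[-4.4,17.5,-9.9,0.0005,-0.0004,0.1213,85],[-2.2,17.9,-9.9,0.0005,-0.0004,0.1213,85],[0,18.1,-9.9,0.0005,-0.0004,0.1213,85],[2.1,17.9,-9.9,0.0005,-0.0004,0.1213,85],[4.3,17.5,-9.9,0.0005,-0.0004,0.1213,85]]
```

jog_arm --pt "-13.4 -12.0 -10 0 0 0.1213 85" --pt "-14.8 -10.4 -10 0 0 0.1213 85" --pt "-15.9 -8.4 -10 0 0 0.1213 85" --pt "-16.9 -6.5 -10 0 0 0.1213 85" --pt "-17.5 -4.4 -10 0 0 0.1213 85" --pt "-17.9 -2.3 -10 0 0 0.1213 85" --pt "-18.1 0 -10 0 0 0.1213 85" --pt "-17.9 2.1 -10 0 0 0.1213 85" --pt "-17.5 4.3 -10 0 0 0.1213 85" --pt "-17.0 6.3 -10 0 0 0.1213 85" --pt "-16.0 8.4 -10 0 0 0.1213 85" --pt "-14.9 10.2 -10 0 0 0.1213 85" --pt "-13.6 11.9 -10 0 0 0.1213 85" --pt "-12.0 13.5 -10 0 0 0.1213 85" --pt "-10.3 14.8 -10 0 0 0.1213 85" --pt "-8.4 16.0 -10 0 0 0.1213 85" --pt "-6.5 16.9 -10 0 0 0.1213 85" --pt "-4.4 17.5 -10 0 0 0.1213 85" --pt "-2.2 17.9 -10 0 0 0.1213 85" --pt "0 18.1 -10 0 0 0.1213 85"

```text
time_s: 6.12
position: [0.4292, -0.2164, 0.3351]
tool_rot: [[0.995, -0.097, -0.002], [-0.097, -0.995, 0.001], [-0.002, -0.0, -1.0]]
force: [0.9, -0.2, 0.3]
width: 0.0852
finger_force: 0.0
```

jog_arm --pt "2.1 17.9 -10 0 0 0.1213 85" --pt "4.3 17.5 -10 0 0 0.1213 85" --pt "0 0 0 0 0 0 85" --pt "0 0 0 0 0 0 85"

```text
time_s: 6.45
position: [0.4306, -0.2522, 0.3546]
tool_rot: [[0.945, -0.327, -0.001], [-0.327, -0.945, 0.001], [-0.001, -0.0, -1.0]]
force: [0.1, 0.2, -1.1]
width: 0.0848
finger_force: 0.0
```

```bash
python3 - <<'E'
from h import *
from bench import sensors,eyes
s=sensors.get_state();c=eyes.camera("wrist");pickle.dump((s,c),open("c2.pkl","wb"))
print(s["time_s"],s["position"],s["tool_rot"],s["qpos"],s["force"],s["width"])
cv2.imwrite("pics/w2.png",cv2.resize(c["frame"][:,:,::-1],None,fx=1.5,fy=1.5,interpolation=2))
E
```

```text
6.45 [ 0.4306 -0.2522  0.3546] [[ 0.9451 -0.3268 -0.001 ]
 [-0.3268 -0.9451  0.0006]
 [-0.0012 -0.0002 -1.    ]] [-0.7535  0.1108  1.422  -0.0003  1.6099  1.1501] [ 0.1066  0.2038 -1.1069] 0.08484769735542319
```

View pics/w2.png

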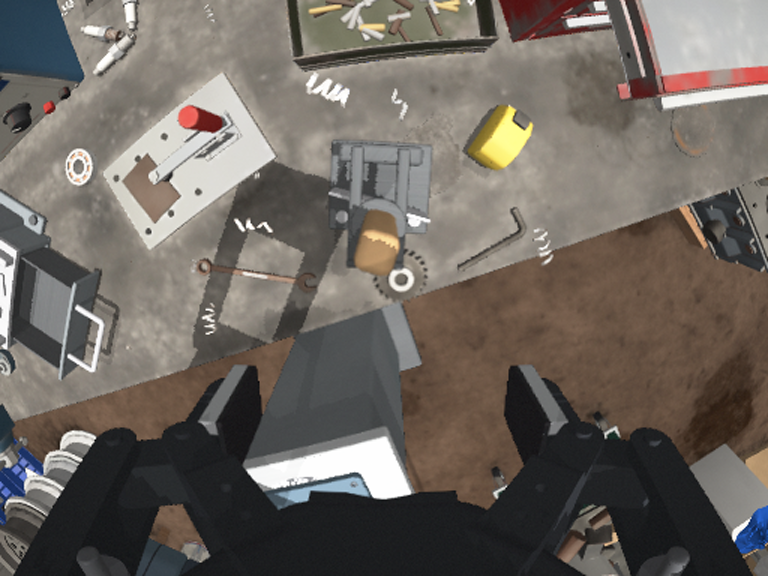

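The wrist view shows the scraper handle top at (378,256), the hanger plate's front corners at (330,232) and (430,232), and the tines at x≈357 and x≈404 running up to the post at y≈150.

```bash
python3 - <<'E'
from h import *
s,c=pickle.load(open("c2.pkl","rb"))
def onz(uv,z):
    o,v=wray(c,s,np.array(uv,float).reshape(-1,2)/1.5);return o+v*((z-o[2])/v[:,2])[:,None]
h=onz([(378,256)],.274);print("handle top",h)
b=onz([(330,232),(430,232)],.008);d=b[0]-b[1];yaw=np.arctan2(-d[0],d[1])
print("base front",b,np.linalg.norm(d),yaw,"origin",b.mean(0)+Rz(yaw)@[.05,0,0])
for z in(.18,):
    t=onz([(357,155),(353,225),(404,155),(405,200)],z);print(t,[np.arctan2(*(t[i]-t[i+1])[1::-1]) for i in(0,2)])
e=onz([(358,239),(398,240),(396,270),(356,269)],.274);print("corners",e[:,:2], e.mean(0),np.arctan2(*(e[1]-e[2])[1::-1]),np.arctan2(*(e[0]-e[3])[1::-1]))
E
```

```text
handle top [[ 0.4536 -0.2575  0.274 ]]
base front [[ 0.4369 -0.1923  0.008 ]
 [ 0.4005 -0.2977  0.008 ]] 0.1115237947993285 -0.33284342660159855 origin [ 0.466  -0.2613  0.008 ]
[[ 0.5062 -0.2592  0.18  ]
 [ 0.4599 -0.2397  0.18  ]
 [ 0.4954 -0.2903  0.18  ]
 [ 0.4648 -0.2807  0.18  ]] [np.float64(-0.398862434684537), np.float64(-0.3032497578489771)]
corners [[ 0.4654 -0.2508]
 [ 0.4583 -0.2698]
 [ 0.4436 -0.2638]
 [ 0.4508 -0.2444]] [ 0.4545 -0.2572  0.274 ] -0.38865810231843917 -0.4117346016774263
```

```bash
python3 - <<'E'
from h import *
from bench import sensors
s=sensors.get_state()
plan(s["position"],s["tool_rot"],[.455,-.2577,.212],Rdown(-.34),85,6)
E
```

```text
[[4.2,-0.3,23.7,-0.0001,0.0003,0.0014,85],[4.3,-0.3,23.7,-0.0001,0.0003,0.0014,85],[4.2,-0.3,23.7,-0.0001,0.0003,0.0014,85],[4.3,-0.3,23.8,-0.0001,0.0003,0.0014,85],[4.2,-0.4,23.7,-0.0001,0.0003,0.0014,85],[4.2,-0.3,23.7,-0.0001,0.0003,0.0014,85]]
```

jog_arm --pt "8.5 -0.3 10 0 0 0.0014 85" --pt "8.5 -0.3 20 0 0 0.0014 85" --pt "8.5 -0.3 30 0 0 0.0014 85" --pt "0 -0.3 30 0 0 0.0014 85" --pt "0 -0.4 30 0 0 0.0014 85" --pt "0 -0.3 22 0 0 0.0014 85" --pt "0 0 0 0 0 0 60" --pt "0 0 0 0 0 0 40" --pt "0 0 0 0 0 0 30" --pt "0 0 0 0 0 0 28" --grip_force 100

```text
time_s: 7.33
position: [0.457, -0.2586, 0.2149]
tool_rot: [[0.943, -0.334, 0.003], [-0.334, -0.943, -0.002], [0.003, 0.001, -1.0]]
force: [0.5, 0.4, -0.2]
width: 0.0384
finger_force: 0.0
```

jog_arm --pt "0 0 0 0 0 0 24" --pt "0 0 0 0 0 0 20" --pt "0 0 0 0 0 0 16" --pt "0 0 0 0 0 0 10" --pt "0 0 0 0 0 0 10" --pt "0 0 0 0 0 0 10"

```text
time_s: 7.83
position: [0.4569, -0.2587, 0.2153]
tool_rot: [[0.942, -0.335, 0.003], [-0.335, -0.942, -0.002], [0.004, 0.001, -1.0]]
force: [-0.6, 1.9, 6.5]
width: 0.021
finger_force: 94.5
```

```bash
python3 - <<'E'
from h import *
from bench import sensors
s=sensors.get_state();print({k:s[k] for k in("time_s","position","tool_rot","width","force","finger_force","wrist_torque")})
E
```

```text
{'time_s': 7.8333, 'position': array([ 0.4569, -0.2587,  0.2153]), 'tool_rot': array([[ 0.9422, -0.335 ,  0.0034],
       [-0.335 , -0.9422, -0.0023],
       [ 0.0039,  0.0011, -1.    ]]), 'width': 0.021018347242157273, 'force': array([-0.6399,  1.8668,  6.5037]), 'finger_force': 94.49621206149459, 'wrist_torque': array([ 0.1531,  0.0471, -0.0343])}
```

jog_arm --pt "0 0 -4 0 0 0 10" --pt "0 0 -8 0 0 0 10" --pt "0 0 -8 0 0 0 10" --pt "0 0 0 0 0 0 10" --pt "-10 0 0 0 0 0 10" --pt "-20 0 0 0 0 0 10" --pt "-20 0 0 0 0 0 10" --pt "-20 0 0 0 0 0 10" --pt "-15 0 -10 0 0 0 10" --pt "-5 0 -30 0 0 0 10" --pt "0 0 -40 0 0 0 10" --pt "0 0 -30 0 0 0 10" --pt "0 0 0 0 0 0 10" --pt "0 0 0 0 0 0 10"

```text
time_s: 9.0
position: [0.3711, -0.2283, 0.3444]
tool_rot: [[0.942, -0.335, 0.002], [-0.335, -0.942, -0.003], [0.003, 0.002, -1.0]]
force: [-1.0, 0.6, -3.5]
width: 0.0209
finger_force: 95.9
```

```bash
python3 - <<'E'
from h import *
from bench import sensors,eyes
s=sensors.get_state();c=eyes.camera("wrist");c2=eyes.camera("side");pickle.dump((s,c,c2),open("c3.pkl","wb"))
print({k:s[k] for k in("time_s","position","qpos","width","force","finger_force","wrist_torque")})
# project candidate edges in side cam
for L in(.125,.14,.16):
    X=[s["position"]+s["tool_rot"]@np.array([0,y,.035+L]) for y in(-.05,.05)];print(L,proj(c2,X).round(1).tolist(),wproj(c,s,X).round(1).tolist())
p=proj(c2,[s["position"]+s["tool_rot"]@np.array([0,0,.1])])[0].astype(int);print(p)
im=c2["frame"][max(p[1]-70,0):p[1]+70,max(p[0]-60,0):p[0]+60,::-1]
a=cv2.resize(im,None,fx=3.2,fy=3.2,interpolation=2)
b=c["frame"][:,120:400,::-1]
o=np.zeros((max(a.shape[0],384),a.shape[1]+280,3),np.uint8);o[:a.shape[0],:a.shape[1]]=a;o[:384,a.shape[1]:]=b;print(a.shape,o.shape)
cv2.imwrite("pics/w3.png",o)
E
```

```text
{'time_s': 9.0, 'position': array([ 0.3711, -0.2283,  0.3444]), 'qpos': array([-0.8086, -0.0116,  1.5759, -0.0001,  1.5737,  1.1039]), 'width': 0.020941814430487607, 'force': array([-0.9959,  0.5908, -3.455 ]), 'finger_force': 95.86959818378091, 'wrist_torque': array([-0.0075,  0.0022, -0.0452])}
0.125 [[215.7, 218.2], [212.0, 247.5]] [[207.8, 174.8], [302.5, 174.9]]
0.14 [[216.1, 222.3], [212.5, 251.6]] [[209.8, 171.4], [300.4, 171.5]]
0.16 [[216.7, 227.6], [213.2, 256.9]] [[212.3, 167.4], [297.9, 167.4]]
[211 215]
(448, 384, 3) (448, 664, 3)
```

View pics/w3.png

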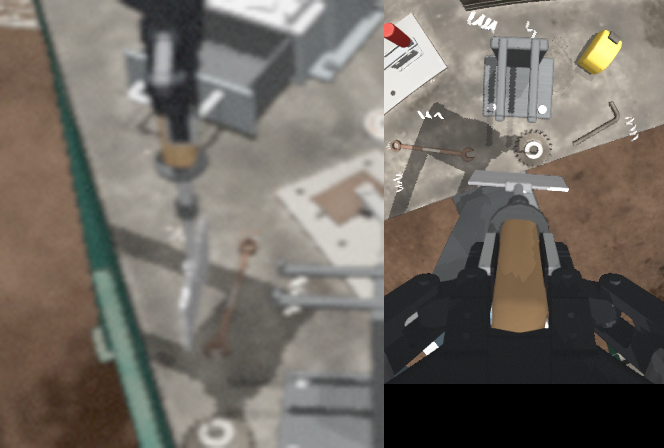

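The side crop shows the blade hanging with its near lower corner at about (185,350). The wrist half shows the blade from (468,170) to (568,190), slightly yawed. I'll extract the blade edges numerically.

```bash
python3 - <<'E'
from h import *
s,c,c2=pickle.load(open("c3.pkl","rb"))
g=c["frame"].astype(int).sum(2)//3
for x in(198,202,206,210,215,225,235,280,290,296,300,304,308):print(x,g[160:200:1,x].tolist())
E
```

```text
198 [98, 102, 103, 104, 106, 110, 113, 108, 106, 107, 110, 187, 187, 171, 155, 142, 136, 134, 126, 88, 75, 75, 77, 79, 77, 78, 76, 78, 82, 83, 81, 76, 79, 90, 93, 86, 75, 71, 73, 72]
202 [85, 78, 95, 101, 106, 106, 105, 101, 98, 99, 98, 97, 93, 92, 88, 86, 84, 80, 78, 79, 79, 77, 78, 77, 78, 79, 81, 83, 88, 93, 97, 91, 94, 93, 86, 72, 72, 72, 71, 71]
206 [85, 95, 101, 100, 105, 106, 111, 106, 105, 100, 96, 94, 93, 91, 90, 88, 91, 102, 123, 132, 132, 154, 197, 191, 163, 87, 90, 94, 98, 97, 93, 94, 95, 86, 73, 71, 72, 71, 71, 74]
210 [101, 103, 103, 101, 99, 101, 101, 102, 100, 100, 104, 118, 133, 133, 135, 138, 137, 134, 134, 133, 132, 149, 199, 196, 172, 86, 88, 86, 90, 96, 94, 85, 71, 73, 72, 73, 73, 72, 75, 82]
215 [108, 107, 103, 101, 100, 101, 99, 96, 92, 97, 125, 135, 133, 134, 135, 137, 136, 135, 134, 132, 134, 148, 185, 200, 185, 150, 123, 85, 74, 74, 73, 73, 75, 74, 73, 73, 76, 82, 82, 82]
225 [100, 103, 135, 167, 162, 158, 157, 158, 156, 155, 150, 135, 136, 133, 135, 135, 137, 137, 134, 135, 135, 134, 156, 199, 199, 173, 93, 95, 93, 94, 95, 92, 93, 89, 88, 90, 89, 88, 86, 86
[... 629 characters left out ...]
2, 104, 103, 106, 105, 104, 104, 102, 102, 103, 103, 107, 132, 132, 133, 132, 134, 135, 132, 134, 135, 134, 203, 254, 255, 252, 114, 99, 102, 103, 103, 102, 101, 104, 102]
300 [97, 100, 100, 96, 99, 97, 101, 107, 107, 107, 102, 101, 99, 98, 98, 96, 95, 92, 91, 92, 92, 98, 134, 132, 132, 135, 133, 157, 247, 255, 254, 191, 101, 101, 101, 98, 100, 99, 100, 103]
304 [99, 95, 95, 97, 97, 95, 95, 95, 93, 96, 97, 98, 98, 97, 94, 93, 93, 90, 90, 91, 89, 90, 92, 93, 93, 92, 92, 91, 223, 254, 192, 106, 101, 100, 99, 96, 97, 97, 97, 96]
308 [97, 96, 97, 100, 99, 98, 97, 94, 96, 94, 95, 95, 93, 92, 89, 87, 85, 83, 79, 79, 84, 89, 91, 91, 94, 93, 92, 90, 91, 97, 99, 100, 100, 99, 98, 98, 98, 100, 98, 96]
```

```bash
python3 - <<'E'
from h import *
s,c,c2=pickle.load(open("c3.pkl","rb"))
ob=np.array([(208.5,170.5),(298,177.3),(205,181),(304.5,187.5)])
def pts(p):
    L,dx,dy,yw=p[:4];pit=p[4] if len(p)>4 else 0
    P=np.array([[.00175,-.05,L],[.00175,.05,L],[.00175,-.05,L-.05],[.00175,.05,L-.05]])
    P=P@Rz(yw).T;P=P@Ro.from_rotvec([0,pit,0]).as_matrix().T
    return s["position"]+(P+[dx,dy,.035])@s["tool_rot"].T
f=lambda p:(wproj(c,s,pts(p))-ob).ravel()
for x0 in([.15,0,0,0],[.15,0,0,0,0]):
    o=least_squares(f,x0,x_scale=.01);print(o.x,f(o.x).round(1),proj(c2,pts(o.x)).round(1).tolist())
E
```

```text
[ 0.1524 -0.0065 -0.0011  0.0721] [ 2.2 -0.7 -0.4 -1.4 -1.5  0.6 -0.   1.2] [[216.1, 225.3], [209.7, 254.5], [214.5, 211.7], [207.8, 240.9]]
[ 0.1518 -0.0011 -0.0012  0.0713 -0.0423] [ 2.1  0.3 -0.4 -0.4 -1.7 -0.2  0.2  0.3] [[215.7, 225.2], [209.2, 254.3], [214.9, 211.6], [208.2, 240.6]]
```

```bash
cat >> h.py <<'E'
YW=.072;E0=np.array([-.0075,-.001,.187])
def TR(p,yoff=0.):   # tool rot so blade faces cropper x, pitched p (rad) forward
    return Rdown(A+yoff)@Ro.from_rotvec([0,p,0]).as_matrix()@Rz(-YW)
def tcp(x,y,z,p):    # blade edge centre at cropper-local (m) -> TCP, R
    R=TR(p);return W(x,y,z)-R@E0,R
def edge(s):         # measured edge centre, local
    return Lc(s["position"]+s["tool_rot"]@E0)
E
python3 - <<'E'
from h import *
from bench import sensors
s=sensors.get_state();print(s["force"],s["time_s"])
for w in((.5129,.282),(.5382,.3201),(.588,.2656),(.5428,.2496),(.5675,.2934)):print(Lc([*w,0]))
p,R=tcp(-.16,.002,.175,.75);print(p)
P,C=plan(s["position"],s["tool_rot"],p,R,10,15)
E
```

```text
[ 0.0904 -0.2851 -3.9326] 9.1
[-0.0789  0.0306  0.    ]
[-0.0342  0.04    0.    ]
[-0.037  -0.0338  0.    ]
[-0.0804 -0.0135  0.    ]
[-0.032   0.0004  0.    ]
[0.3887 0.1188 0.317 ]
[[-6.6,-22.2,1.7,0.0263,0.046,-0.0756,10],[-4.9,-22.5,2.0,0.0263,0.046,-0.0756,10],[-3.4,-22.8,2.4,0.0263,0.046,-0.0756,10],[-1.7,-22.9,2.9,0.0263,0.046,-0.0756,10],[-0.2,-22.9,3.5,0.0263,0.046,-0.0756,10],[1.4,-22.8,4.0,0.0263,0.046,-0.0756,10],[2.9,-22.5,4.8,0.0263,0.046,-0.0756,10],[4.4,-22.0,5.5,0.0263,0.046,-0.0756,10],[5.7,-21.6,6.4,0.0263,0.046,-0.0756,10],[7.0,-20.8,7.2,0.0263,0.046,-0.0756,10],[8.2,-20.1,8.1,0.0263,0.046,-0.0756,10],[9.4,-19.2,9.0,0.0263,0.046,-0.0756,10],[10.2,-18.3,9.9,0.0263,0.046,-0.0756,10],[11.2,-17.1,10.9,0.0263,0.046,-0.0756,10],[11.9,-15.9,11.9,0.0263,0.046,-0.0756,10]]
```

jog_arm --pt "-6.6 -22.2 1.7 0.0263 0.046 -0.0756 10" --pt "-4.9 -22.5 2.0 0.0263 0.046 -0.0756 10" --pt "-3.4 -22.8 2.4 0.0263 0.046 -0.0756 10" --pt "-1.7 -22.9 2.9 0.0263 0.046 -0.0756 10" --pt "-0.2 -22.9 3.5 0.0263 0.046 -0.0756 10" --pt "1.4 -22.8 4.0 0.0263 0.046 -0.0756 10" --pt "2.9 -22.5 4.8 0.0263 0.046 -0.0756 10" --pt "4.4 -22.0 5.5 0.0263 0.046 -0.0756 10" --pt "5.7 -21.6 6.4 0.0263 0.046 -0.0756 10" --pt "7.0 -20.8 7.2 0.0263 0.046 -0.0756 10" --pt "8.2 -20.1 8.1 0.0263 0.046 -0.0756 10" --pt "9.4 -19.2 9.0 0.0263 0.046 -0.0756 10" --pt "10.2 -18.3 9.9 0.0263 0.046 -0.0756 10" --pt "11.2 -17.1 10.9 0.0263 0.046 -0.0756 10" --pt "11.9 -15.9 11.9 0.0263 0.046 -0.0756 10" --pt "0 0 0 0 0 0 10" --pt "0 0 0 0 0 0 10"

```text
time_s: 10.52
position: [0.3882, 0.1188, 0.3156]
tool_rot: [[0.471, 0.738, 0.484], [0.564, -0.674, 0.478], [0.679, 0.048, -0.733]]
force: [-0.0, -0.4, -2.9]
width: 0.0212
finger_force: 96.2
```

```bash
python3 - <<'E'
from h import *
from bench import sensors,eyes
s=sensors.get_state();c=eyes.camera("wrist");pickle.dump((s,c),open("c4.pkl","wb"))
print(s["time_s"],s["position"],s["qpos"],s["force"],s["wrist_torque"],s["width"],edge(s),s["tool_rot"]-TR(.75))
cv2.imwrite("pics/w4.png",cv2.resize(c["frame"][:,:,::-1],None,fx=1.5,fy=1.5,interpolation=2))
E
```

```text
10.5167 [0.3882 0.1188 0.3156] [-0.7497 -0.4142  2.1656  0.7594  1.4104 -0.1636] [-0.0436 -0.3755 -2.8787] [-0.6028  0.5474  0.0189] 0.021172073467843385 [-0.1606  0.0025  0.1734] [[ 0.0015  0.0001 -0.0015]
 [ 0.0003 -0.     -0.0004]
 [-0.0013 -0.0012 -0.0013]]
```

View pics/w4.png

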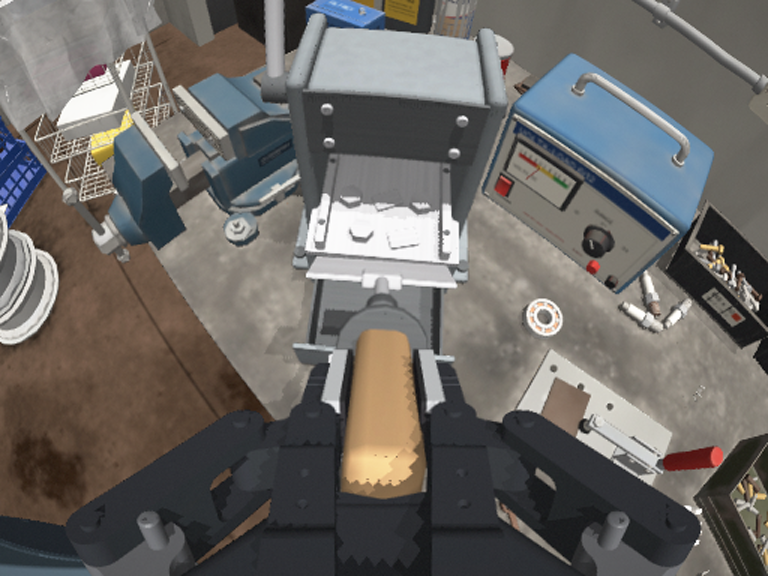

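The picture shows the blade edge from (307,262) to (455,285) in front of the bed, with the pieces at (350,198), (388,198), (420,208), (360,234) and (404,240). The drawer is open below. I'll check the model projection against it.

```bash
python3 - <<'E'
from h import *
s,c=pickle.load(open("c4.pkl","rb"))
for n,X in dict(guardL=(-.049,.059,.168),guardR=(-.049,-.059,.168),frameLtop=(-.048,.072,.25),frameRtop=(-.048,-.072,.25),bedL=(-.1,.059,.075),bedR=(-.1,-.059,.075),bedM=(-.1,0,.075),fL=(-.1,.059,.093),fR=(-.1,-.059,.093)).items():
    print(n,(wproj(c,s,[W(*X)])*1.5).round(0))
R=s["tool_rot"]
for y in(-.05,.05):
    print("edge",(wproj(c,s,[s["position"]+R@(E0+Rz(YW)@[0,y,0])])*1.5).round(0))
g=c["frame"].astype(int).sum(2)//3
print(g[165,195:315].tolist());
for x in(215,240,270,290):print(x,g[155:200,x].tolist())
E
```

```text
guardL [[325. 153.]]
guardR [[455. 163.]]
frameLtop [[304.  82.]]
frameRtop [[489.  97.]]
bedL [[325. 252.]]
bedR [[440. 260.]]
bedM [[382. 256.]]
fL [[324. 243.]]
fR [[443. 251.]]
edge [[316. 257.]]
edge [[446. 267.]]
[126, 127, 130, 120, 113, 114, 114, 112, 187, 248, 251, 251, 237, 239, 239, 187, 128, 125, 127, 127, 127, 183, 251, 250, 250, 250, 250, 250, 251, 251, 250, 250, 250, 250, 250, 249, 249, 249, 249, 247, 248, 249, 250, 249, 247, 247, 247, 248, 247, 247, 248, 249, 247, 247, 247, 248, 249, 249, 247, 248, 247, 247, 248, 248, 242, 196, 138, 123, 124, 139, 168, 184, 183, 197, 211, 223, 242, 248, 248, 248, 247, 247, 248, 248, 248, 245, 246, 246, 247, 246, 248, 248, 246, 245, 234, 230, 228, 200, 114, 124, 230, 249, 249, 250, 250, 245, 244, 246, 245, 234, 247, 199, 200, 200, 201, 196, 172, 150, 153, 153]
215 [244, 241, 236, 239, 234, 202, 129, 126, 125, 122, 127, 188, 243, 129, 126, 114, 168, 197, 194, 195, 197, 199, 198, 197, 195, 194, 193, 221, 249, 243, 221, 81, 79, 89, 96, 98, 109, 117, 118, 122, 132, 134, 131, 133, 133]
240 [250, 249, 244, 110, 121, 121, 160, 242, 247, 247, 247, 247, 247, 247, 240, 174, 119, 137, 199, 196, 196, 197, 198, 200, 200, 199, 198, 195, 195, 221, 241, 214, 191, 112, 122, 125, 133, 130, 130, 133, 133, 132, 132, 133, 135]
270 [247, 247, 247, 249, 247, 246, 246, 248, 239, 149, 223, 248, 248, 248, 248, 248, 248, 234, 122, 142, 182, 196, 194, 194, 197, 199, 200, 198, 198, 197, 198, 228, 251, 244, 221, 121, 136, 133, 134, 134, 135, 136, 133, 134, 134]
290 [231, 233, 230, 233, 233, 233, 234, 233, 230, 230, 230, 230, 230, 231, 234, 230, 231, 239, 246, 224, 126, 152, 193, 194, 194, 193, 194, 196, 195, 195, 195, 196, 210, 240, 248, 227, 134, 46, 51, 52, 46, 44, 45, 48, 46]
```

```bash
python3 - <<'E'
from h import *
from bench import sensors
s=sensors.get_state()
p1,R=tcp(-.135,.002,.097,.8);p2,_=tcp(.006,.002,.096,.8)
P,C=plan(s["position"],s["tool_rot"],p1,R,10,5)
P,C=plan(P,C,p2,R,10,8)
print("unit tool for +x,+y,+z world-local:",(C.T@Rz(A)).T)
E
```

```text
[[-8.7,-0.8,14.8,-0.0005,0.0103,-0.0001,10],[-8.8,-0.8,14.7,-0.0005,0.0103,-0.0001,10],[-8.9,-0.8,14.6,-0.0005,0.0103,-0.0001,10],[-9.1,-0.8,14.5,-0.0005,0.0103,-0.0001,10],[-9.3,-0.8,14.4,-0.0005,0.0103,-0.0001,10]]
[[12.2,0.9,12.7,0,0,0,10],[12.1,0.9,12.7,0,0,0,10],[12.2,0.8,12.8,0,0,0,10],[12.2,0.9,12.7,0,0,0,10],[12.1,0.9,12.7,0,0,0,10],[12.2,0.9,12.7,0,0,0,10],[12.2,0.9,12.8,0,0,0,10],[12.1,0.8,12.7,0,0,0,10]]
unit tool for +x,+y,+z world-local: [[ 0.6951  0.0503  0.7172]
 [ 0.0721 -0.9974  0.0001]
 [ 0.7153  0.0517 -0.6969]]
```

jog_arm --pt "-8.8 -0.8 14.7 0 0.0103 0 10" --pt "-8.8 -0.8 14.7 0 0.0103 0 10" --pt "-8.9 -0.8 14.6 0 0.0103 0 10" --pt "-9.1 -0.8 14.5 0 0.0103 0 10" --pt "-9.2 -0.8 14.4 0 0.0103 0 10" --pt "0 0 0 0 0 0 10" --pt "0 0 0 0 0 0 10"

```text
time_s: 11.15
position: [0.4022, 0.1312, 0.2338]
tool_rot: [[0.444, 0.737, 0.509], [0.538, -0.674, 0.506], [0.716, 0.05, -0.696]]
force: [0.1, -0.1, -2.8]
width: 0.0211
finger_force: 96.0
```

```bash
python3 - <<'E'
from h import *
from bench import sensors
s=sensors.get_state();print(s["force"],edge(s),s["tool_rot"]-TR(.8),s["time_s"])
E
```

```text
[ 0.0966 -0.1056 -2.7704] [-0.1347  0.0018  0.0982] [[-0.0001  0.0011 -0.0016]
 [-0.0007  0.0011  0.0021]
 [ 0.0005 -0.0021  0.0004]] 11.15
```

jog_arm --pt "12.2 0.9 12.7 0 0 0 10" --pt "12.2 0.9 12.7 0 0 0 10" --pt "12.2 0.9 12.7 0 0 0 10" --pt "12.2 0.9 12.7 0 0 0 10" --pt "12.2 0.9 12.7 0 0 0 10" --pt "12.2 0.9 12.7 0 0 0 10" --pt "12.2 0.9 12.7 0 0 0 10" --pt "12.2 0.9 12.7 0 0 0 10" --pt "0 0 0 0 0 0 10" --pt "0 0 0 0 0 0 10"

```text
time_s: 11.98
position: [0.5035, 0.2312, 0.2352]
tool_rot: [[0.44, 0.739, 0.511], [0.54, -0.672, 0.506], [0.717, 0.053, -0.695]]
force: [-0.4, 0.7, -3.0]
width: 0.0215
finger_force: 96.2
```

```bash
python3 - <<'E'
from h import *
from bench import sensors
s=sensors.get_state();print(s["force"],edge(s),s["time_s"],s["qpos"])
E
```

```text
[-0.3738  0.6517 -3.042 ] [0.008  0.0018 0.0998] 11.9833 [-0.1865 -0.0448  2.1668  1.0028  0.7791 -0.1326]
```

jog_arm --pt "-2.9 -0.2 2.8 0 0 0 10" --pt "-2.9 -0.2 2.8 0 0 0 10" --pt "-2.9 -0.2 2.8 0 0 0 10" --pt "-2.1 -0.2 2.1 0 0 0 10" --pt "-1.4 -0.1 1.4 0 0 0 10" --pt "0 0 0 0 0 0 10"

```text
time_s: 12.48
position: [0.5025, 0.2304, 0.2161]
tool_rot: [[0.443, 0.737, 0.51], [0.539, -0.674, 0.505], [0.716, 0.052, -0.696]]
force: [0.0, -0.1, -2.8]
width: 0.0214
finger_force: 96.1
```

jog_arm --pt "-0.7 0 0.7 0 0 0 10" --pt "-0.7 0 0.7 0 0 0 10" --pt "0 0 0 0 0 0 10"

```text
time_s: 12.73
position: [0.5029, 0.2306, 0.2147]
tool_rot: [[0.442, 0.738, 0.511], [0.54, -0.673, 0.505], [0.717, 0.053, -0.696]]
force: [-0.2, -0.4, -2.1]
width: 0.0212
finger_force: 96.1
```

jog_arm --pt "-0.7 0 0.7 0 0 0 10" --pt "-0.7 0 0.7 0 0 0 10" --pt "0 0 0 0 0 0 10"

```text
time_s: 12.98
position: [0.5029, 0.2306, 0.2127]
tool_rot: [[0.442, 0.738, 0.511], [0.54, -0.673, 0.505], [0.716, 0.053, -0.696]]
force: [0.0, -0.3, -3.1]
width: 0.0214
finger_force: 96.1
```

jog_arm --pt "-0.7 0 0.7 0 0 0 10" --pt "0 0 0 0 0 0 10"

```text
time_s: 13.15
position: [0.503, 0.2306, 0.2117]
tool_rot: [[0.442, 0.738, 0.511], [0.54, -0.673, 0.505], [0.716, 0.052, -0.696]]
force: [-0.1, -0.2, -2.3]
width: 0.0213
finger_force: 96.1
```

jog_arm --pt "-0.7 0 0.7 0 0 0 10" --pt "0 0 0 0 0 0 10"

```text
time_s: 13.32
position: [0.503, 0.2305, 0.2107]
tool_rot: [[0.442, 0.738, 0.511], [0.54, -0.673, 0.505], [0.716, 0.052, -0.696]]
force: [0.2, -0.1, -2.8]
width: 0.0214
finger_force: 96.1
```

jog_arm --pt "-0.7 0 0.7 0 0 0 10" --pt "0 0 0 0 0 0 10"

```text
time_s: 13.48
position: [0.5032, 0.2305, 0.2099]
tool_rot: [[0.442, 0.737, 0.511], [0.54, -0.673, 0.505], [0.717, 0.053, -0.695]]
force: [0.7, -0.1, -2.2]
width: 0.0212
finger_force: 96.1
```

jog_arm --pt "-0.7 0 0.7 0 0 0 10" --pt "0 0 0 0 0 0 10"

```text
time_s: 13.65
position: [0.5035, 0.2305, 0.2093]
tool_rot: [[0.441, 0.737, 0.511], [0.54, -0.673, 0.505], [0.717, 0.053, -0.695]]
force: [-0.6, -0.6, -0.6]
width: 0.0211
finger_force: 96.2
```

jog_arm --pt "-0.7 0 0.7 0 0 0 10" --pt "0 0 0 0 0 0 10"

```text
time_s: 13.82
position: [0.5037, 0.2305, 0.2086]
tool_rot: [[0.441, 0.737, 0.512], [0.539, -0.673, 0.505], [0.717, 0.053, -0.695]]
force: [-1.9, -1.2, 3.0]
width: 0.0212
finger_force: 96.3
```

jog_arm --pt "-0.7 0 0.7 0 0 0 10" --pt "0 0 0 0 0 0 10"

```text
time_s: 13.98
position: [0.504, 0.2304, 0.2079]
tool_rot: [[0.44, 0.737, 0.512], [0.539, -0.674, 0.505], [0.718, 0.054, -0.694]]
force: [-2.5, -1.7, 5.2]
width: 0.0208
finger_force: 96.5
```

jog_arm --pt "-2 -0.1 -3 0 0 0 10" --pt "-4.2 -0.3 -4.3 0 0 0 10" --pt "-4.2 -0.3 -4.3 0 0 0 10" --pt "-4.2 -0.3 -4.3 0 0 0 10" --pt "-4.2 -0.3 -4.3 0 0 0 10"

```text
time_s: 14.4
position: [0.4834, 0.2106, 0.2076]
tool_rot: [[0.442, 0.737, 0.511], [0.539, -0.673, 0.505], [0.717, 0.053, -0.695]]
force: [1.9, 1.7, 0.8]
width: 0.0212
finger_force: 95.3
```

jog_arm --pt "-4.2 -0.3 -4.3 0 0 0 10" --pt "-4.2 -0.3 -4.3 0 0 0 10" --pt "-4.2 -0.3 -4.3 0 0 0 10" --pt "-4.2 -0.3 -4.3 0 0 0 10"

```text
time_s: 14.73
position: [0.4662, 0.1936, 0.2074]
tool_rot: [[0.442, 0.737, 0.511], [0.539, -0.673, 0.505], [0.717, 0.052, -0.695]]
force: [2.1, 1.7, 1.3]
width: 0.0212
finger_force: 95.4
```

```bash
python3 - <<'E'
from h import *
from bench import sensors
s=sensors.get_state();print(s["force"],edge(s),s["time_s"],s["wrist_torque"],s["width"])
E
```

```text
[2.1015 1.7244 1.291 ] [-0.0451  0.0011  0.0719] 14.7333 [ 0.4896 -0.6931 -0.0057] 0.021187097848969074
```

jog_arm --pt "-4.2 -0.3 -4.3 0 0 0 10" --pt "-4.2 -0.3 -4.3 0 0 0 10" --pt "-4.2 -0.3 -4.3 0 0 0 10" --pt "-4.2 -0.3 -4.3 0 0 0 10" --pt "-4.2 -0.3 -4.3 0 0 0 10"

```text
time_s: 15.15
position: [0.4448, 0.1725, 0.2072]
tool_rot: [[0.442, 0.737, 0.511], [0.54, -0.673, 0.505], [0.717, 0.053, -0.695]]
force: [3.3, 2.9, 2.1]
width: 0.0211
finger_force: 95.4
```

jog_arm --pt "-4.2 -0.3 -4.3 0 0 0 10" --pt "-4.2 -0.3 -4.3 0 0 0 10" --pt "-4.2 -0.3 -4.3 0 0 0 10" --pt "-4.2 -0.3 -4.3 0 0 0 10" --pt "-4.2 -0.3 -4.3 0 0 0 10" --pt "-4.2 -0.3 -4.3 0 0 0 10" --pt "-4.2 -0.3 -4.3 0 0 0 10" --pt "-4.2 -0.3 -4.3 0 0 0 10" --pt "0 0 0 0 0 0 10" --pt "14 1 -14 0 0 0 10" --pt "14 1 -14 0 0 0 10" --pt "0 0 0 0 0 0 10" --pt "0 0 0 0 0 0 10"

```text
time_s: 16.23
position: [0.4105, 0.138, 0.246]
tool_rot: [[0.441, 0.738, 0.511], [0.542, -0.673, 0.503], [0.715, 0.055, -0.697]]
force: [1.1, -0.1, -2.7]
width: 0.0211
finger_force: 99.3
```

```bash
python3 - <<'E'
from h import *
from bench import sensors,eyes
s=sensors.get_state();c=eyes.camera("wrist");pickle.dump((s,c),open("c5.pkl","wb"))
print(s["time_s"],s["force"],s["wrist_torque"],s["width"],edge(s))
cv2.imwrite("pics/w5.png",cv2.resize(c["frame"][70:250,150:360,::-1],None,fx=3.3,fy=3.3,interpolation=2))
E
```

```text
16.2333 [ 1.1131 -0.0981 -2.7491] [-0.5533  0.6568  0.0284] 0.0211066865361528 [-0.1241  0.0003  0.1104]
```

View pics/w5.png

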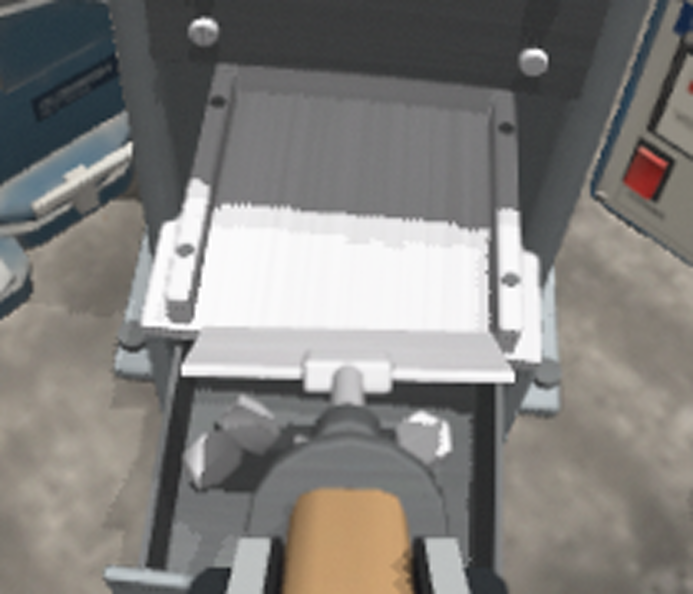

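The bed is clear. The drawer holds hexes at (215,455), (250,425) and (430,435), and the flats are partly hidden behind the handle. Next I'll check for slip in the grip and plan the return.

```bash
python3 - <<'E'
from h import *
from bench import sensors
for f in("c4.pkl","c5.pkl"):
    s,c=pickle.load(open(f,"rb"));g=c["frame"].astype(int).sum(2)//3
    for x in(215,285):print(f,x,g[165:200,x].tolist())
    print(g[182,195:215].tolist(),g[184,296:312].tolist())
s=sensors.get_state()
s3=pickle.load(open("c3.pkl","rb"))[0]
p,R=tcp(-.17,.002,.18,.75)
P,C=plan(s["position"],s["tool_rot"],p,R,10,3)
P,C=plan(P,C,[.3711,-.2283,.3444],s3["tool_rot"],10,16)
E
```

```text
c4.pkl 215 [127, 188, 243, 129, 126, 114, 168, 197, 194, 195, 197, 199, 198, 197, 195, 194, 193, 221, 249, 243, 221, 81, 79, 89, 96, 98, 109, 117, 118, 122, 132, 134, 131, 133, 133]
c4.pkl 285 [248, 248, 248, 248, 248, 248, 248, 248, 240, 166, 136, 178, 194, 193, 194, 195, 197, 198, 196, 196, 196, 198, 228, 251, 246, 222, 113, 115, 114, 113, 114, 116, 116, 114, 114]
[127, 124, 121, 121, 119, 118, 115, 112, 112, 220, 239, 238, 235, 233, 222, 220, 220, 223, 221, 221] [196, 194, 194, 193, 194, 163, 191, 196, 198, 199, 199, 198, 197, 194, 176, 165]
c5.pkl 215 [248, 249, 249, 247, 206, 204, 201, 203, 204, 207, 206, 203, 202, 200, 200, 223, 247, 238, 212, 88, 59, 58, 57, 80, 113, 113, 110, 118, 127, 128, 129, 129, 117, 81, 58]
c5.pkl 285 [245, 245, 245, 245, 242, 222, 200, 200, 201, 201, 201, 204, 204, 203, 204, 201, 203, 227, 247, 234, 189, 60, 59, 60, 61, 60, 59, 58, 75, 107, 116, 114, 137, 185, 217]
[131, 98, 87, 87, 90, 88, 97, 129, 131, 94, 238, 237, 237, 237, 237, 238, 238, 238, 238, 238] [240, 240, 241, 241, 241, 242, 243, 243, 243, 246, 83, 88, 88, 84, 93, 105]
[[9.3,0.3,-27.1,0.0007,-0.0166,0.001,10],[8.8,0.4,-27.3,0.0007,-0.0166,0.001,10],[8.4,0.3,-27.4,0.0007,-0.0166,0.001,10]]
[[-11.3,13.9,-11.5,-0.025,-0.0429,0.0707,10],[-10.8,15.0,-10.7,-0.025,-0.0429,0.0707,10],[-10.2,15.9,-9.8,-0.025,-0.0429,0.0707,10],[-9.3,16.9,-9.0,-0.025,-0.0429,0.0707,10],[-8.6,17.7,-8.2,-0.025,-0.0429,0.0707,10],[-7.5,18.5,-7.4,-0.025,-0.0429,0.0707,10],[-6.6,19.2,-6.6,-0.025,-0.0429,0.0707,10],[-5.4,19.8,-5.9,-0.025,-0.0429,0.0707,10],[-4.3,20.2,-5.2,-0.025,-0.0429,0.0707,10],[-3.0,20.6,-4.5,-0.025,-0.0429,0.0707,10],[-1.7,20.9,-3.9,-0.025,-0.0429,0.0707,10],[-0.4,21.0,-3.3,-0.025,-0.0429,0.0707,10],[0.9,21.1,-2.8,-0.025,-0.0429,0.0707,10],[2.4,21.1,-2.3,-0.025,-0.0429,0.0707,10],[3.7,20.9,-2.0,-0.025,-0.0429,0.0707,10],[5.1,20.6,-1.6,-0.025,-0.0429,0.0707,10]]
```

jog_arm --pt "9.3 0.3 -27 0 -0.0166 0.001 10" --pt "8.8 0.4 -27.3 0 -0.0166 0.001 10" --pt "8.4 0.3 -27.4 0 -0.0166 0.001 10"

```text
time_s: 16.53
position: [0.3806, 0.1123, 0.3218]
tool_rot: [[0.472, 0.737, 0.484], [0.562, -0.674, 0.479], [0.68, 0.046, -0.732]]
force: [0.8, -1.0, -2.0]
width: 0.021
finger_force: 99.3
```

jog_arm --pt "-11.3 13.9 -11.5 -0.025 -0.0429 0.0707 10" --pt "-10.8 15.0 -10.7 -0.025 -0.0429 0.0707 10" --pt "-10.2 15.9 -9.8 -0.025 -0.0429 0.0707 10" --pt "-9.3 16.9 -9.0 -0.025 -0.0429 0.0707 10" --pt "-8.6 17.7 -8.2 -0.025 -0.0429 0.0707 10" --pt "-7.5 18.5 -7.4 -0.025 -0.0429 0.0707 10" --pt "-6.6 19.2 -6.6 -0.025 -0.0429 0.0707 10" --pt "-5.4 19.8 -5.9 -0.025 -0.0429 0.0707 10" --pt "-4.3 20.2 -5.2 -0.025 -0.0429 0.0707 10" --pt "-3.0 20.6 -4.5 -0.025 -0.0429 0.0707 10" --pt "-1.7 20.9 -3.9 -0.025 -0.0429 0.0707 10" --pt "-0.4 21.0 -3.3 -0.025 -0.0429 0.0707 10" --pt "0.9 21.1 -2.8 -0.025 -0.0429 0.0707 10" --pt "2.4 21.1 -2.3 -0.025 -0.0429 0.0707 10" --pt "3.7 20.9 -2.0 -0.025 -0.0429 0.0707 10" --pt "5.1 20.6 -1.6 -0.025 -0.0429 0.0707 10" --pt "0 0 0 0 0 0 10" --pt "0 0 0 0 0 0 10" --pt "0 0 0 0 0 0 10"

```text
time_s: 18.12
position: [0.3708, -0.2273, 0.3434]
tool_rot: [[0.942, -0.335, 0.003], [-0.335, -0.942, 0.002], [0.002, -0.003, -1.0]]
force: [-0.1, 0.3, -3.7]
width: 0.021
finger_force: 99.3
```

```bash
python3 - <<'E'
from h import *
from bench import sensors,eyes
s=sensors.get_state();c=eyes.camera("wrist");c2=eyes.camera("side");pickle.dump((s,c,c2),open("c6.pkl","wb"))
print(s["time_s"],s["position"],s["tool_rot"],s["force"],s["wrist_torque"])
g=c["frame"].astype(int).sum(2)//3
for x in(202,206,210,214,218,225,235,280,290,296,300,304,308):print(x,g[160:195:1,x].tolist())
E
```

```text
18.1167 [ 0.3708 -0.2273  0.3434] [[ 0.9423 -0.3349  0.0026]
 [-0.3349 -0.9423  0.002 ]
 [ 0.0018 -0.0028 -1.    ]] [-0.1374  0.2875 -3.7208] [0.0123 0.0014 0.0383]
202 [80, 97, 99, 103, 104, 101, 101, 101, 98, 100, 99, 105, 159, 146, 92, 88, 81, 79, 79, 78, 78, 77, 78, 77, 78, 77, 77, 81, 83, 87, 83, 83, 94, 93, 87]
206 [85, 97, 100, 105, 107, 110, 110, 107, 101, 97, 96, 94, 91, 90, 89, 88, 90, 100, 123, 135, 157, 197, 199, 190, 82, 85, 89, 90, 94, 93, 94, 95, 94, 87, 72]
210 [100, 101, 100, 101, 101, 104, 106, 105, 104, 103, 110, 127, 133, 136, 136, 136, 135, 135, 134, 133, 147, 197, 191, 161, 78, 90, 91, 92, 92, 95, 95, 89, 72, 71, 73]
214 [108, 105, 101, 100, 102, 102, 102, 103, 126, 137, 135, 134, 135, 137, 138, 136, 135, 135, 135, 135, 155, 199, 193, 166, 86, 102, 106, 82, 75, 75, 73, 72, 73, 74, 73]
218 [107, 108, 108, 103, 102, 99, 94, 97, 118, 137, 134, 134, 136, 137, 138, 135, 134, 134, 134, 136, 155, 201, 194, 173, 124, 120, 75, 78, 80, 74, 74, 74, 74, 75, 73]
225 [106, 104, 101, 103, 124, 129, 158, 154, 146, 137, 135, 135, 136, 136, 138, 138, 137, 135, 136, 132, 151, 200,
[... 542 characters left out ...]
, 99, 100, 102, 105, 105, 103, 101, 102]
296 [97, 99, 97, 100, 100, 101, 102, 103, 105, 110, 133, 134, 133, 135, 136, 136, 137, 138, 134, 137, 137, 156, 244, 255, 254, 196, 100, 102, 101, 99, 100, 100, 103, 104, 103]
300 [99, 103, 100, 100, 100, 103, 106, 110, 109, 105, 100, 100, 96, 89, 134, 136, 137, 137, 135, 135, 136, 143, 233, 255, 255, 250, 103, 101, 101, 99, 97, 100, 102, 101, 100]
304 [96, 96, 99, 98, 92, 95, 96, 98, 98, 100, 102, 100, 97, 96, 93, 93, 89, 89, 91, 89, 92, 136, 224, 255, 255, 245, 92, 94, 96, 96, 100, 100, 100, 101, 98]
308 [100, 98, 100, 98, 96, 93, 91, 92, 92, 92, 93, 97, 94, 93, 94, 92, 89, 88, 86, 86, 88, 90, 91, 94, 98, 96, 94, 95, 98, 101, 101, 102, 101, 101, 98]
```

```bash
python3 - <<'E'
from h import *
s,c,c2=pickle.load(open("c6.pkl","rb"))
ob=np.array([(210,168.2),(298.5,169.8),(205.5,179.8),(304.5,181.2)])
def pts(p):
    L,dx,dy,yw,pit=p
    P=np.array([[.00175,-.05,L],[.00175,.05,L],[.00175,-.05,L-.05],[.00175,.05,L-.05]])
    P=P@Rz(yw).T@Ro.from_rotvec([0,pit,0]).as_matrix().T
    return s["position"]+(P+[dx,dy,.035])@s["tool_rot"].T
f=lambda p:(wproj(c,s,pts(p))-ob).ravel()
o=least_squares(f,[.152,0,0,0,0],x_scale=.01);print(o.x,f(o.x).round(1))
g=cv2.cvtColor(c["frame"],cv2.COLOR_RGB2GRAY)
def onz(uv,z):
    O,v=wray(c,s,uv);return O+v*((z-O[2])/v[:,2])[:,None]
l=cv2.createLineSegmentDetector().detect(g)[0][:,0]
for x1,y1,x2,y2 in l:
    if np.hypot(x2-x1,y2-y1)>18 and 210<min(x1,x2) and max(x1,x2)<300 and max(y1,y2)<125 and min(y1,y2)>30:
        r=[]
        for z in(.008,.18):
            P=onz([(x1,y1),(x2,y2)],z);d=P[1]-P[0];a=np.arctan2(d[1],d[0]);r.append(round((a+np.pi/4)%(np.pi/2)-np.pi/4,3));r.append(P[:,:2].round(3).tolist())
        print(np.round([x1,y1,x2,y2],1),r)
E
```

```text
[ 0.1559 -0.0026 -0.0005  0.016  -0.0004] [ 1.4  0.1 -0.6 -0.1 -1.1 -0.1  0.4  0.1]
[236.8  38.1 235.8  71.9] [np.float64(-0.37), [[0.549, -0.259], [0.498, -0.239]], np.float64(-0.37), [[0.511, -0.257], [0.478, -0.244]]]
[241.4  76.9 244.1  47.1] [np.float64(-0.427), [[0.487, -0.245], [0.531, -0.265]], np.float64(-0.427), [[0.471, -0.248], [0.5, -0.261]]]
[224.7 103.2 226.8  65.5] [np.float64(-0.402), [[0.456, -0.205], [0.512, -0.229]], np.float64(-0.402), [[0.452, -0.223], [0.488, -0.238]]]
[268.7  48.1 268.1  68.1] [np.float64(-0.37), [[0.517, -0.301], [0.486, -0.289]], np.float64(-0.37), [[0.49, -0.284], [0.471, -0.276]]]
[244.3  46.6 268.1  47.8] [np.float64(-0.394), [[0.532, -0.266], [0.518, -0.3]], np.float64(-0.394), [[0.5, -0.261], [0.491, -0.283]]]
[245.5 106.9 247.1  66.8] [np.float64(-0.382), [[0.439, -0.235], [0.499, -0.259]], np.float64(-0.382), [[0.441, -0.241], [0.479, -0.257]]]
[252.6  81.8 250.9 107. ] [np.float64(-0.405), [[0.474, -0.259], [0.436, -0.243]], np.float64(-0.405), [[0.463, -0.257], [0.439, -0.246]]]
[232.9  73.2 233.5  95.6] [np.float64(-0.321), [[0.497
[... 351 characters left out ...]
0.247]]]
[269.   68.  266.5 113.2] [np.float64(-0.392), [[0.486, -0.29], [0.419, -0.263]], np.float64(-0.392), [[0.471, -0.277], [0.428, -0.259]]]
[272.  113.1 274.7  61.8] [np.float64(-0.388), [[0.416, -0.271], [0.493, -0.302]], np.float64(-0.388), [[0.426, -0.264], [0.475, -0.285]]]
[276.7  65.6 275.4  96.9] [np.float64(-0.377), [[0.486, -0.303], [0.439, -0.285]], np.float64(-0.377), [[0.471, -0.285], [0.441, -0.273]]]
[287.3 100.7 289.6  60.6] [np.float64(-0.39), [[0.427, -0.301], [0.487, -0.325]], np.float64(-0.39), [[0.433, -0.283], [0.471, -0.299]]]
[266.9  37.5 246.9  37.2] [np.float64(-0.357), [[0.534, -0.304], [0.545, -0.275]], np.float64(-0.357), [[0.502, -0.286], [0.509, -0.267]]]
```

```bash
python3 - <<'E'
from h import *
from bench import sensors
s=sensors.get_state();R=Rdown(-.374)
P,C=plan(s["position"],s["tool_rot"],[.3785,-.2274,.236],R,10,5)
plan(P,C,[.4571,-.2597,.235],R,10,8)
E
```

```text
[[1.4,-0.5,21.7,-0.0003,-0.0007,0.0064,10],[1.4,-0.5,21.7,-0.0003,-0.0007,0.0064,10],[1.5,-0.5,21.7,-0.0003,-0.0007,0.0064,10],[1.4,-0.5,21.7,-0.0003,-0.0007,0.0064,10],[1.5,-0.5,21.7,-0.0003,-0.0007,0.0064,10]]
[[10.6,0.2,0.1,0,0,0,10],[10.6,0.1,0.1,0,0,0,10],[10.7,0.2,0.2,0,0,0,10],[10.6,0.2,0.1,0,0,0,10],[10.6,0.1,0.1,0,0,0,10],[10.6,0.2,0.1,0,0,0,10],[10.6,0.2,0.1,0,0,0,10],[10.6,0.1,0.2,0,0,0,10]]
```

jog_arm --pt "1.4 -0.5 21.7 0 0 0.0064 10" --pt "1.4 -0.5 21.7 0 0 0.0064 10" --pt "1.5 -0.5 21.7 0 0 0.0064 10" --pt "1.4 -0.5 21.7 0 0 0.0064 10" --pt "1.5 -0.5 21.7 0 0 0.0064 10" --pt "0 0 0 0 0 0 10" --pt "10.6 0.2 0.1 0 0 0 10" --pt "10.6 0.2 0.1 0 0 0 10" --pt "10.6 0.2 0.1 0 0 0 10" --pt "10.6 0.2 0.1 0 0 0 10"

```text
time_s: 19.05
position: [0.4202, -0.2461, 0.2382]
tool_rot: [[0.93, -0.366, 0.007], [-0.366, -0.931, -0.004], [0.008, 0.001, -1.0]]
force: [-1.1, 0.1, -3.2]
width: 0.0207
finger_force: 99.2
```

jog_arm --pt "10.6 0.2 0.1 0 0 0 10" --pt "10.6 0.2 0.1 0 0 0 10" --pt "10.6 0.2 0.1 0 0 0 10" --pt "10.6 0.2 0.1 0 0 0 10" --pt "0 0 0 0 0 0 10" --pt "0 0 0 0 0 0 10"

```text
time_s: 19.55
position: [0.4577, -0.2613, 0.236]
tool_rot: [[0.931, -0.366, 0.004], [-0.366, -0.931, -0.001], [0.004, -0.0, -1.0]]
force: [-0.4, 0.9, -3.0]
width: 0.0206
finger_force: 99.3
```

jog_arm --pt "0 -1.2 3 0 0 0 10" --pt "0 0 4 0 0 0 10" --pt "0 0 4 0 0 0 10" --pt "0 0 2 0 0 0 10" --pt "0 0 0 0 0 0 10"

```text
time_s: 19.97
position: [0.4573, -0.2597, 0.2227]
tool_rot: [[0.93, -0.367, 0.003], [-0.367, -0.93, -0.001], [0.003, -0.0, -1.0]]
force: [-0.6, 0.1, -3.3]
width: 0.0208
finger_force: 99.3
```

jog_arm --pt "0 0 1.5 0 0 0 10" --pt "0 0 1.5 0 0 0 10" --pt "0 0 0 0 0 0 10"

```text
time_s: 20.22
position: [0.4578, -0.2601, 0.2202]
tool_rot: [[0.93, -0.367, 0.004], [-0.367, -0.93, -0.002], [0.005, 0.0, -1.0]]
force: [0.9, 0.1, -3.8]
width: 0.0208
finger_force: 99.3
```

jog_arm --pt "0 0 1 0 0 0 10" --pt "0 0 1 0 0 0 10" --pt "0 0 0 0 0 0 10"

```text
time_s: 20.47
position: [0.4578, -0.2601, 0.2183]
tool_rot: [[0.93, -0.367, 0.004], [-0.367, -0.93, -0.002], [0.005, 0.0, -1.0]]
force: [0.6, -0.3, -3.4]
width: 0.0208
finger_force: 99.3
```

jog_arm --pt "0 0 1 0 0 0 10" --pt "0 0 1 0 0 0 10" --pt "0 0 0 0 0 0 10"

```text
time_s: 20.72
position: [0.4578, -0.26, 0.2162]
tool_rot: [[0.93, -0.367, 0.004], [-0.367, -0.93, -0.002], [0.004, 0.0, -1.0]]
force: [0.9, 0.6, -3.3]
width: 0.0207
finger_force: 99.3
```

jog_arm --pt "0 0 1 0 0 0 10" --pt "0 0 0 0 0 0 10"

```text
time_s: 20.88
position: [0.458, -0.2601, 0.2157]
tool_rot: [[0.93, -0.367, 0.005], [-0.367, -0.93, -0.002], [0.005, 0.0, -1.0]]
force: [0.3, 0.3, -2.3]
width: 0.021
finger_force: 99.8
```

jog_arm --pt "0 0 1 0 0 0 10" --pt "0 0 0 0 0 0 10"

```text
time_s: 21.05
position: [0.4581, -0.2602, 0.2155]
tool_rot: [[0.93, -0.366, 0.005], [-0.366, -0.93, -0.003], [0.006, 0.001, -1.0]]
force: [-1.4, 1.3, 5.5]
width: 0.0209
finger_force: 100.6
```

jog_arm --pt "0 0 -0.7 0 0 0 10" --pt "0 0 0 0 0 0 23" --pt "0 0 0 0 0 0 26" --pt "0 0 0 0 0 0 32" --pt "0 0 0 0 0 0 45" --pt "0 0 0 0 0 0 70" --pt "0 0 0 0 0 0 70" --pt "0 0 -10 0 0 0 70" --pt "0 0 -30 0 0 0 70" --pt "0 0 -40 0 0 0 70" --pt "0 0 -40 0 0 0 70" --pt "0 0 -20 0 0 0 70" --pt "0 0 0 0 0 0 70" --grip_force 30

```text
time_s: 22.13
position: [0.4589, -0.2612, 0.362]
tool_rot: [[0.93, -0.366, 0.013], [-0.366, -0.93, -0.01], [0.016, 0.004, -1.0]]
force: [0.9, 0.2, 0.7]
width: 0.0698
finger_force: 0.0
```

```bash
python3 - <<'E'
from h import *
from bench import sensors,eyes
s=sensors.get_state();c=eyes.camera("wrist");c2=eyes.camera("side");pickle.dump((s,c,c2),open("c7.pkl","wb"))
print(s["time_s"],s["position"],s["force"],s["width"])
_,d=pickle.load(open("c0.pkl","rb"))
a=d["side"]["frame"][195:300,215:295];b=c2["frame"][195:300,215:295]
dif=np.abs(a.astype(int)-b).sum(2);print("changed px side",(dif>120).sum())
f=lambda i:cv2.resize(i[:,:,::-1],None,fx=3.2,fy=3.2,interpolation=2)
w=c["frame"][:,150:370,::-1];o=np.zeros((384,256*2+220,3),np.uint8);o[:336,:256]=f(a);o[:336,256:512]=f(b);o[:,512:]=w
cv2.imwrite("pics/w7.png",o)
# drawer closing plan: above handle, shut fingers pushing?  go to above handle (fully out)
t=np.array([.4162,.1425,.15])
plan(s["position"],s["tool_rot"],t,Rdown(A+np.pi/2),34,19)
E
```

```text
22.1333 [ 0.4589 -0.2612  0.362 ] [0.9009 0.1819 0.7176] 0.06980583741789458
changed px side 807
[[-8.7,-16.4,9.4,0.001,0.0001,-0.1238,34],[-6.6,-17.3,9.5,0.001,0.0001,-0.1238,34],[-4.4,-18.0,9.5,0.001,0.0001,-0.1238,34],[-2.1,-18.4,9.4,0.001,0.0001,-0.1238,34],[0.2,-18.6,9.5,0.001,0.0001,-0.1238,34],[2.4,-18.3,9.6,0.001,0.0001,-0.1238,34],[4.7,-17.9,9.5,0.001,0.0001,-0.1238,34],[6.8,-17.2,9.6,0.001,0.0001,-0.1238,34],[8.9,-16.2,9.6,0.001,0.0001,-0.1238,34],[10.9,-14.9,9.5,0.001,0.0001,-0.1238,34],[12.6,-13.5,9.7,0.001,0.0001,-0.1238,34],[14.2,-11.8,9.6,0.001,0.0001,-0.1238,34],[15.5,-10,9.6,0.001,0.0001,-0.1238,34],[16.6,-8.0,9.7,0.001,0.0001,-0.1238,34],[17.5,-5.8,9.6,0.001,0.0001,-0.1238,34],[18.1,-3.6,9.7,0.001,0.0001,-0.1238,34],[18.4,-1.4,9.6,0.001,0.0001,-0.1238,34],[18.4,0.9,9.7,0.001,0.0001,-0.1238,34],[18.2,3.2,9.7,0.001,0.0001,-0.1238,34],[17.6,5.5,9.6,0.001,0.0001,-0.1238,34],[16.8,7.5,9.7,0.001,0.0001,-0.1238,34],[15.7,9.6,9.7,0.001,0.0001,-0.1238,34]]
```

View pics/w7.png

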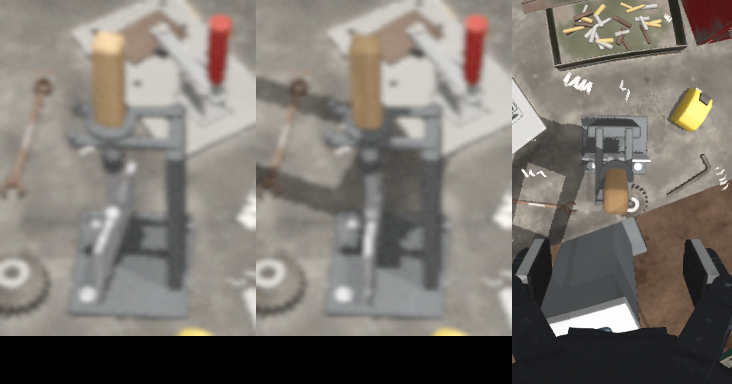

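The left side crop is before and the middle one is after. The scraper hangs upright by its collar on the tines at the same spot, with handle tops at (110,80) and (367,80). The bystander tools have not moved. Next I'll push the drawer home with closed fingers.

```bash
python3 - <<'E'
from h import *
from bench import sensors
s=sensors.get_state();R=Rdown(A-np.pi/2)
t=W(-.29,-.001,.16)
P,C=plan(s["position"],s["tool_rot"],t,R,0,13)
t=W(-.288,-.001,.038)
P,C=plan(P,C,t,R,0,4);print(t)
E
```

```text
[[-15.8,-24.5,15.0,0,-0.0006,0.0321,0],[-16.6,-24.1,15.0,0,-0.0006,0.0321,0],[-17.3,-23.5,14.9,0,-0.0006,0.0321,0],[-18.0,-22.9,15.0,0,-0.0006,0.0321,0],[-18.8,-22.3,15.1,0,-0.0006,0.0321,0],[-19.4,-21.7,15.0,0,-0.0006,0.0321,0],[-20.2,-21.1,15.0,0,-0.0006,0.0321,0],[-20.8,-20.4,15.1,0,-0.0006,0.0321,0],[-21.4,-19.7,15.0,0,-0.0006,0.0321,0],[-22.1,-19.1,15.1,0,-0.0006,0.0321,0],[-22.6,-18.3,15.1,0,-0.0006,0.0321,0],[-23.2,-17.6,15.1,0,-0.0006,0.0321,0],[-23.8,-16.8,15.1,0,-0.0006,0.0321,0]]
[[0,-0.5,30.5,-0.0001,0.0001,0.0001,0],[0,-0.5,30.5,-0.0001,0.0001,0.0001,0],[0.1,-0.5,30.5,-0.0001,0.0001,0.0001,0],[0,-0.5,30.5,-0.0001,0.0001,0.0001,0]]
[0.3862 0.1128 0.038 ]
```

jog_arm --pt "-15.8 -24.5 5 0 0 0.0321 40" --pt "-16.6 -24.1 5 0 0 0.0321 0" --pt "-17.3 -23.5 15 0 0 0.0321 0" --pt "-18.0 -22.9 15 0 0 0.0321 0" --pt "-18.8 -22.3 15 0 0 0.0321 0" --pt "-19.4 -21.7 15 0 0 0.0321 0" --pt "-20.2 -21.1 15 0 0 0.0321 0" --pt "-20.8 -20.4 15 0 0 0.0321 0" --pt "-21.4 -19.7 20 0 0 0.0321 0" --pt "-22.1 -19.1 20 0 0 0.0321 0" --pt "-22.6 -18.3 20 0 0 0.0321 0" --pt "-23.2 -17.6 20 0 0 0.0321 0" --pt "-23.8 -16.8 15 0 0 0.0321 0" --pt "0 0 0 0 0 0 0" --pt "0 -0.5 30 0 0 0 0" --pt "0 -0.5 30 0 0 0 0" --pt "0 -0.5 30 0 0 0 0" --pt "0 -0.5 31 0 0 0 0" --pt "0 0 0 0 0 0 0"

```text
time_s: 23.82
position: [0.3815, 0.1123, 0.0333]
tool_rot: [[0.702, -0.712, -0.007], [-0.712, -0.702, -0.002], [-0.004, 0.007, -1.0]]
force: [-0.6, -0.1, -0.1]
width: 0.0001
finger_force: 0.0
```

```bash
python3 - <<'E'
from h import *
from bench import sensors
s=sensors.get_state();print(s["time_s"],s["position"],s["tool_rot"],s["force"],s["width"],Lc(s["position"]))
E
```

```text
23.8167 [0.3815 0.1123 0.0333] [[ 0.7021 -0.712  -0.0074]
 [-0.7121 -0.7021 -0.0021]
 [-0.0037  0.0068 -1.    ]] [-0.602  -0.0533 -0.1314] 0.00011028395496746387 [-0.2916  0.0019  0.0333]
```

jog_arm --pt "0 -8 0 0 0 0 0" --pt "0 -8 0 0 0 0 0" --pt "0 -6 0 0 0 0 0" --pt "0 -6 0 0 0 0 0" --pt "0 -8 0 0 0 0 0" --pt "0 -8 0 0 0 0 0" --pt "0 -8 0 0 0 0 0" --pt "0 -8 0 0 0 0 0" --pt "0 -8 0 0 0 0 0" --pt "0 -8 0 0 0 0 0" --pt "0 -8 0 0 0 0 0" --pt "0 -8 0 0 0 0 0" --pt "0 -6 0 0 0 0 0" --pt "0 -4 0 0 0 0 0" --pt "0 0 0 0 0 0 0"

```text
time_s: 25.07
position: [0.4601, 0.1851, 0.0382]
tool_rot: [[0.702, -0.712, 0.005], [-0.712, -0.702, -0.001], [0.005, -0.003, -1.0]]
force: [0.5, 1.3, -0.9]
width: 0.0002
finger_force: 0.0
```

jog_arm --pt "0 -3 0 0 0 0 0" --pt "0 -3 0 0 0 0 0" --pt "0 0 0 0 0 0 0"

```text
time_s: 25.32
position: [0.4637, 0.1888, 0.0383]
tool_rot: [[0.702, -0.712, 0.004], [-0.712, -0.702, -0.002], [0.004, -0.002, -1.0]]
force: [0.5, -0.1, 0.0]
width: -0.0002
finger_force: 0.1
```

jog_arm --pt "0 -2 0 0 0 0 0" --pt "0 -2 0 0 0 0 0" --pt "0 0 0 0 0 0 0"

```text
time_s: 25.57
position: [0.4666, 0.1916, 0.0383]
tool_rot: [[0.702, -0.712, 0.005], [-0.712, -0.702, -0.002], [0.004, -0.002, -1.0]]
force: [0.9, -1.0, -0.2]
width: -0.0001
finger_force: 0.3
```

jog_arm --pt "0 -2 0 0 0 0 0" --pt "0 -2 0 0 0 0 0" --pt "0 0 0 0 0 0 0"

```text
time_s: 25.82
position: [0.4696, 0.1945, 0.0384]
tool_rot: [[0.702, -0.712, 0.005], [-0.712, -0.702, -0.002], [0.004, -0.002, -1.0]]
force: [-0.4, -0.4, -0.5]
width: 0.0
finger_force: 0.2
```

jog_arm --pt "0 -2 0 0 0 0 0" --pt "0 -2 0 0 0 0 0" --pt "0 0 0 0 0 0 0"

```text
time_s: 26.07
position: [0.472, 0.1968, 0.0383]
tool_rot: [[0.702, -0.712, 0.004], [-0.712, -0.702, -0.003], [0.004, -0.001, -1.0]]
force: [-1.7, -2.7, 0.9]
width: -0.0
finger_force: 1.6
```

jog_arm --pt "0 -2 0 0 0 0 0" --pt "0 0 0 0 0 0 0"

```text
time_s: 26.23
position: [0.4721, 0.197, 0.0382]
tool_rot: [[0.703, -0.712, 0.001], [-0.712, -0.703, -0.005], [0.004, 0.002, -1.0]]
force: [-4.9, -8.7, 5.6]
width: 0.0
finger_force: 4.9
```

jog_arm --pt "0 -2 0 0 0 0 0" --pt "0 0 0 0 0 0 0"

```text
time_s: 26.4
position: [0.4722, 0.1972, 0.0381]
tool_rot: [[0.703, -0.711, -0.002], [-0.711, -0.703, -0.007], [0.004, 0.006, -1.0]]
force: [-7.6, -14.4, 10.2]
width: -0.0001
finger_force: 8.1
```

jog_arm --pt "0 10 0 0 0 0 0" --pt "0 20 0 0 0 0 0" --pt "0 10 -20 0 0 0 0" --pt "0 10 -40 0 0 0 0" --pt "0 0 -40 0 0 0 0" --pt "0 0 -40 0 0 0 0" --pt "0 0 0 0 0 0 0" --pt "0 0 0 0 0 0 0"

```text
time_s: 27.07
position: [0.4409, 0.1655, 0.1812]
tool_rot: [[0.702, -0.712, 0.012], [-0.712, -0.702, -0.0], [0.009, -0.008, -1.0]]
force: [-0.4, -0.0, -1.4]
width: 0.0001
finger_force: 0.0
```

```bash
python3 - <<'E'
from h import *
from bench import sensors,eyes
s=sensors.get_state();c=eyes.camera("wrist");t=eyes.camera("top");pickle.dump((s,c,t),open("c8.pkl","wb"))
print(s["time_s"],s["position"],Lc(s["position"]))
g=c["frame"].astype(int).sum(2)//3
# where bar should be if home
for d in(0,.005,.01):
    print(d,wproj(c,s,[W(-.1507-d,y,.05) for y in(-.02,0,.02)]).round(1).tolist())
u=wproj(c,s,[W(-.1507+k/1000,.02,.05) for k in range(-20,21,1)]).round().astype(int)
print([int(g[v,x]) if 0<=v<384 and 0<=x<512 else -1 for x,v in u])
u=wproj(c,s,[W(-.1507+k/1000,-.02,.05) for k in range(-20,21,1)]).round().astype(int)
print([int(g[v,x]) if 0<=v<384 and 0<=x<512 else -1 for x,v in u])
E
```

```text
27.0667 [0.4409 0.1655 0.1812] [-0.2119 -0.0019  0.1812]
0 [[192.3, 164.9], [193.4, 185.0], [194.6, 204.4]]
0.005 [[197.4, 164.8], [198.4, 185.0], [199.5, 204.5]]
0.01 [[202.5, 164.8], [203.4, 185.0], [204.4, 204.5]]
[73, 72, 73, 74, 78, 79, 80, 81, 73, 61, 61, 60, 62, 63, 63, 71, 71, 83, 113, 131, 140, 144, 145, 142, 134, 102, 73, 76, 79, 78, 80, 80, 80, 82, 82, 81, 80, 80, 80, 79, 78]
[77, 78, 79, 80, 80, 81, 81, 81, 79, 60, 63, 61, 62, 61, 70, 82, 100, 124, 135, 142, 146, 145, 140, 128, 85, 71, 73, 73, 75, 72, 73, 72, 73, 74, 74, 76, 78, 76, 77, 74, 76]
```

```bash
python3 -c "
from bench import ticket
print(ticket.hand_in())"
```

```text
the job is handed in; nothing more can be done
None
```

I swept all five pieces into the drawer, re-hung the scraper and pushed the drawer home (bar within about 1–2 mm of the closed position), then handed in at 27 s; no verdict came back. The scraper hangs where it was, with its blade turned perhaps 5° from its original angle. The flats were partly hidden in my last look into the drawer, so I confirmed only the three hexes there by sight.

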